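# Load the shaker with bottles and ratchet the clamp tight

## Task

Stand all the square bottles from the bench on the shaker platform, upright in one neat side-by-side row between the two guide lines, starting at the fixed end stop and square to it. Then squeeze the clamp's trigger again and again until the jaw, brought up by the trigger alone and never pushed by hand, grips the whole row firmly, and last swing the power lever fully over to on, leaving the other things on the bench alone.

Things in the scene. Friction and masses are not known exactly. Their poses are not given: they have to be found in the camera images.
- shaker: long low bench shaker, fixed: white base, flat black platform 160 x 570 mm, 55 mm above the bench. Origin on the bench under the row's middle line. Its y axis runs along the row: from -y to +y power lever, end stop, bottle row, sliding jaw with pad, clamp housing with upright grip post and trigger; x points away from the robot (turned up to 0.12 rad).
- row_start (a point): on the platform surface, middle of the inner face of the fixed aluminium end stop (plate 60 mm wide, 14 thick, 62 high); axes as the shaker's. The row starts here and runs to +y between two flush inlaid metal guide lines (70 mm apart, middle line at x = 0).
- pad_face (a point): middle of the black rubber pad's face (50 mm wide, 44 mm high, 30 mm above the platform) on the sliding aluminium jaw, 60 mm wide and up to 60 mm high, facing the end stop; 250 to 265 mm from the end stop at the start, just enough for five bottles. Axes as the shaker's.
- grip_post (a point): centre of the fixed upright grip post of the clamp (black, 12 mm along y, 28 mm along x), 100 mm above the platform; its top is 118 mm above the platform and it is free above the housing, whose top is 75 mm above the platform.
- trigger_grip (a point): centre of the upright trigger paddle (dark steel, 12 mm along y, 28 mm along x, top 118 mm above the platform) at the same height as grip_post; it stands 33 mm to the +y side of the post when released.
- trigger (a joint): trigger travel towards the post: 0 released, 0.017 m fully squeezed; springs back by itself (2 to 4 N). Over outer faces post and trigger are 45 mm released, 28 squeezed. Each full squeeze ratchets the jaw up to 12 mm (the first up to 17) to the end stop; the jaw never goes back. About 14 N with the jaw running free, 18 to 25 N to grip; when the row is tight it stops short.
- jaw (a joint): travel of the sliding jaw from its widest position towards the end stop, m, 0 to 0.14; 0 to 0.015 at the start. It can also be told from pad_face.
- pad (a joint): squeeze of the sprung rubber pad on the jaw: 0 when loose, 0.005 m when fully pressed in (1.5 N per mm). It stays pressed in after the trigger is let go while the row is gripped; over 0.0025 is a firm grip.
- power (a joint): power lever of the shaker: 0 off (leaning towards the robot), 1.0 rad on (leaning away from it); starts at 0 to 0.1, stays where it is left, light (about 1 N at the tip).
- power_tip (a point): centre of the black ball (26 mm across) at the tip of the power lever, which is 80 mm long from its pivot; the pivot lies 22 mm above the platform on a 70 x 50 x 25 mm block, 75 mm from the end stop's inner face on the side away from the row; the lever swings in the shaker's x-z plane.
- bottle0_mid (a point): white square plastic bottle, 46 x 46 mm body 70 mm high with a round grey screw cap 34 mm across from 76 to 100 mm up; total height 100 mm, 0.10 to 0.20 kg, heavy at the foot; this point is on its axis 50 mm above its foot, z up, x and y square to its flat sides. Three to five bottles are present (absent ones are None).
- bottle1_mid (a point): white square plastic bottle, 46 x 46 mm body 70 mm high with a round grey screw cap 34 mm across from 76 to 100 mm up; total height 100 mm, 0.10 to 0.20 kg, heavy at the foot; this point is on its axis 50 mm above its foot, z up, x and y square to its flat sides. Three to five bottles are present (absent ones are None).
- bottle2_mid (a point): white square plastic bottle, 46 x 46 mm body 70 mm high with a round grey screw cap 34 mm across from 76 to 100 mm up; total height 100 mm, 0.10 to 0.20 kg, heavy at the foot; this point is on its axis 50 mm above its foot, z up, x and y square to its flat sides. Three to five bottles are present (absent ones are None).
- bottle3_mid (a point): white square plastic bottle, 46 x 46 mm body 70 mm high with a round grey screw cap 34 mm across from 76 to 100 mm up; total height 100 mm, 0.10 to 0.20 kg, heavy at the foot; this point is on its axis 50 mm above its foot, z up, x and y square to its flat sides. Three to five bottles are present (absent ones are None).
- bottle4_mid (a point): white square plastic bottle, 46 x 46 mm body 70 mm high with a round grey screw cap 34 mm across from 76 to 100 mm up; total height 100 mm, 0.10 to 0.20 kg, heavy at the foot; this point is on its axis 50 mm above its foot, z up, x and y square to its flat sides. Three to five bottles are present (absent ones are None).
- tip_box: bystander: blue box with clear lid, 85 x 120 x 77 mm, origin at its foot
- sample_cup: bystander: white plastic cup, 72 mm across, 80 mm high, origin at its foot
- tube_rack: bystander: yellow tube rack, 70 x 170 x 82 mm, origin at its foot, on the bench to the left

How it is judged (in metres and radians):
On the way, in this order (a step that is already met when the one before it is completed fails the run):
1. all present bottles stand upright between the guide lines, square to the end stop, and are let go (x of bottle0_mid in the frame of row_start between -0.014 and 0.014 m and y of bottle0_mid in the frame of row_start between 0.016 and 0.244 m and z of bottle0_mid in the frame of row_start between 0.044 and 0.056 m and angle between each of bottle0_mid, bottle1_mid, bottle2_mid, bottle3_mid, bottle4_mid's own z axis and vertical below 0.1 rad and (angle between the x axis of bottle0_mid and the x axis of row_start, either way round below 0.2 rad or angle between the x axis of bottle0_mid and the y axis of row_start, either way round below 0.2 rad) and x of bottle1_mid in the frame of row_start between -0.014 and 0.014 m and y of bottle1_mid in the frame of row_start between 0.016 and 0.244 m and z of bottle1_mid in the frame of row_start between 0.044 and 0.056 m and (angle between the x axis of bottle1_mid and the x axis of row_start, either way round below 0.2 rad or angle between the x axis of bottle1_mid and the y axis of row_start, either way round below 0.2 rad) and x of bottle2_mid in the frame of row_start between -0.014 and 0.014 m and y of bottle2_mid in the frame of row_start between 0.016 and 0.244 m and z of bottle2_mid in the frame of row_start between 0.044 and 0.056 m and (angle between the x axis of bottle2_mid and the x axis of row_start, either way round below 0.2 rad or angle between the x axis of bottle2_mid and the y axis of row_start, either way round below 0.2 rad) and x of bottle3_mid in the frame of row_start between -0.014 and 0.014 m and y of bottle3_mid in the frame of row_start between 0.016 and 0.244 m and z of bottle3_mid in the frame of row_start between 0.044 and 0.056 m and (angle between the x axis of bottle3_mid and the x axis of row_start, either way round below 0.2 rad or angle between the x axis of bottle3_mid and the y axis of row_start, either way round below 0.2 rad) and x of bottle4_mid in the frame of row_start between -0.014 and 0.014 m and y of bottle4_mid in the frame of row_start between 0.016 and 0.244 m and z of bottle4_mid in the frame of row_start between 0.044 and 0.056 m and (angle between the x axis of bottle4_mid and the x axis of row_start, either way round below 0.2 rad or angle between the x axis of bottle4_mid and the y axis of row_start, either way round below 0.2 rad) and contact force between the fingers and bottle0 below 0.2 N and contact force between the fingers and bottle1 below 0.2 N and contact force between the fingers and bottle2 below 0.2 N and contact force between the fingers and bottle3 below 0.2 N and contact force between the fingers and bottle4 below 0.2 N), for 0.2 s.
2. the clamp grips the row firmly (pad pressed in over 2.5 mm, row against the end stop) (x of bottle0_mid in the frame of row_start between -0.014 and 0.014 m and y of bottle0_mid in the frame of row_start between 0.016 and 0.244 m and z of bottle0_mid in the frame of row_start between 0.044 and 0.056 m and angle between each of bottle0_mid, bottle1_mid, bottle2_mid, bottle3_mid, bottle4_mid's own z axis and vertical below 0.1 rad and (angle between the x axis of bottle0_mid and the x axis of row_start, either way round below 0.2 rad or angle between the x axis of bottle0_mid and the y axis of row_start, either way round below 0.2 rad) and x of bottle1_mid in the frame of row_start between -0.014 and 0.014 m and y of bottle1_mid in the frame of row_start between 0.016 and 0.244 m and z of bottle1_mid in the frame of row_start between 0.044 and 0.056 m and (angle between the x axis of bottle1_mid and the x axis of row_start, either way round below 0.2 rad or angle between the x axis of bottle1_mid and the y axis of row_start, either way round below 0.2 rad) and x of bottle2_mid in the frame of row_start between -0.014 and 0.014 m and y of bottle2_mid in the frame of row_start between 0.016 and 0.244 m and z of bottle2_mid in the frame of row_start between 0.044 and 0.056 m and (angle between the x axis of bottle2_mid and the x axis of row_start, either way round below 0.2 rad or angle between the x axis of bottle2_mid and the y axis of row_start, either way round below 0.2 rad) and x of bottle3_mid in the frame of row_start between -0.014 and 0.014 m and y of bottle3_mid in the frame of row_start between 0.016 and 0.244 m and z of bottle3_mid in the frame of row_start between 0.044 and 0.056 m and (angle between the x axis of bottle3_mid and the x axis of row_start, either way round below 0.2 rad or angle between the x axis of bottle3_mid and the y axis of row_start, either way round below 0.2 rad) and x of bottle4_mid in the frame of row_start between -0.014 and 0.014 m and y of bottle4_mid in the frame of row_start between 0.016 and 0.244 m and z of bottle4_mid in the frame of row_start between 0.044 and 0.056 m and (angle between the x axis of bottle4_mid and the x axis of row_start, either way round below 0.2 rad or angle between the x axis of bottle4_mid and the y axis of row_start, either way round below 0.2 rad) and value of joint pad above 0.0025 m and y of any of bottle0_mid, bottle1_mid, bottle2_mid, bottle3_mid, bottle4_mid in the frame of row_start below 0.028 m), for 0.2 s.
3. the power lever is on (value of joint power above 0.85 rad), for 0.2 s.
At the end, for the whole second after the job is handed in: All bottles stand upright (0.1 rad) in the row, within 14 mm of its middle line and square to it (0.2 rad), the first within 5 mm of the end stop, gaps under 6 mm; the pad is pressed in over 2.5 mm with the trigger let go; the power lever is past 0.85 rad; all at rest (all of step 2 and (y of bottle0_mid in the frame of row_start below 0.028 m or horizontal distance between bottle0_mid and bottle1_mid below 0.052 m or horizontal distance between bottle0_mid and bottle2_mid below 0.052 m or horizontal distance between bottle0_mid and bottle3_mid below 0.052 m or horizontal distance between bottle0_mid and bottle4_mid below 0.052 m) and (y of bottle1_mid in the frame of row_start below 0.028 m or horizontal distance between bottle1_mid and bottle0_mid below 0.052 m or horizontal distance between bottle1_mid and bottle2_mid below 0.052 m or horizontal distance between bottle1_mid and bottle3_mid below 0.052 m or horizontal distance between bottle1_mid and bottle4_mid below 0.052 m) and (y of bottle2_mid in the frame of row_start below 0.028 m or horizontal distance between bottle2_mid and bottle0_mid below 0.052 m or horizontal distance between bottle2_mid and bottle1_mid below 0.052 m or horizontal distance between bottle2_mid and bottle3_mid below 0.052 m or horizontal distance between bottle2_mid and bottle4_mid below 0.052 m) and (y of bottle3_mid in the frame of row_start below 0.028 m or horizontal distance between bottle3_mid and bottle0_mid below 0.052 m or horizontal distance between bottle3_mid and bottle1_mid below 0.052 m or horizontal distance between bottle3_mid and bottle2_mid below 0.052 m or horizontal distance between bottle3_mid and bottle4_mid below 0.052 m) and (y of bottle4_mid in the frame of row_start below 0.028 m or horizontal distance between bottle4_mid and bottle0_mid below 0.052 m or horizontal distance between bottle4_mid and bottle1_mid below 0.052 m or horizontal distance between bottle4_mid and bottle2_mid below 0.052 m or horizontal distance between bottle4_mid and bottle3_mid below 0.052 m) and linear speed of each of bottle0, bottle1, bottle2, bottle3, bottle4 below 0.02 m/s and value of joint power above 0.85 rad and value of joint trigger below 0.004 m); the robot touches nothing.
It fails at once if a bystander (tip box, sample cup or tube rack) is pushed more than 40 mm or tipped (distance of any of tip_box, sample_cup, tube_rack from where it was at the start of the episode above 0.04 m or angle between any of tip_box, sample_cup, tube_rack's own z axis and vertical above 0.5 rad).
It fails at once if the jaw is pushed with the gripper (over 7 N) instead of being brought up by the trigger (contact force between the fingers and jaw above 7 N).
Of bottle0, bottle1, bottle2, bottle3, bottle4 only 3 to 5 are there at a start; the rules pass over those that are not, and their reading is None.
At some moment in a run one of bottle0, bottle1, bottle2, bottle3, bottle4 may be knocked a few centimetres aside while the robot is not near it.
It also fails if it takes over 200 s, if anything falls off the work surface, if the arm or the gripper's body presses on something with over 40 N, if the wrist force passes 120 N, or if a joint passes its speed limit or range.

## Robot

A 6-joint arm with a two-finger parallel gripper is mounted at the origin on the work surface. World frame = base frame: x ahead of the robot, y to its left, z up, the work surface at z = 0. Lengths are in mm, angles in rad, forces in N, time in s.
With the tool pointing down it reaches from about 350 to 975 mm from the base axis. Payload 4.9 kg.
Tool frame: the origin (TCP) lies at the very end of the fingers, on their centre line; the grasp point (between the pads) lies 19 mm behind it; z points along the fingers, y is the direction in which the jaws open and shut (so a half turn about z gives the same grasp; the last joint's range is limited). The gripper opens to 85 mm and grips with 20 to 120 N. Pads are 22 mm wide; open, the fingers measure 114 mm over their backs; the gripper's body (76 mm by 85 mm) begins 54 mm behind the grasp point. The pads swing forward as they close: fully open they stand 13 mm farther back than shut.
Start: joints at [1.083, 0.053, 1.613, -0, 1.476, -0.119], TCP at [225.299, 582.959, 198.604] pointing down, gripper open.
Joint ranges: [-3.01, 3.01], [-1.01, 2.22], [0.06, 2.58], [-1.02, 4.17], [0.09, 2.62], [-3.14, 3.14]. Speed limits (rad/s): [2.57, 2.57, 3.14, 3.14, 3.14, 3.14].

## Interface

Orientations are given as [roll, pitch, yaw] about the fixed x, y, z axes, in that order (R = Rz(yaw) Ry(pitch) Rx(roll)).
In Python, from rig import r, cams gives the robot as it stands.
- The arm moves only by the tool send_rows, never from a script. Its argument "deltas" is one flat list of numbers, 7 for each row, row after row: the finger opening in cm, from 0 to 8.54, then the shift along the tool's x, y, z in cm, then the turn, a rotation vector about the tool's x, y, z in rad. A call has 1 to 12 rows; each row shifts and turns the commanded pose from where the row before left it, along the tool's axes as they then stand; what a row does not reach is not made up. A row lasts 1/12 s, in which the tool goes at most 41.7 mm and 7.16 degrees, less where a joint would pass 70% of its speed; a pose out of reach is approached as far as the arm can. A call with a gripper value outside its range is refused whole. The fingers move at their own pace and stop on an object; the grip force is fixed at half the most. Time passes only in rows, so rows that do not move let the fingers close. It gives the time, the measured TCP pose, the force and the opening at its end, in the units of the state.
- r.observe(): the state, without advancing time (a new reading comes with each control period).
- cams.camera(name): name is "scene" or "side" or "wrist"; returns a dict with "pixels" (400x640x3 uint8, red, green, blue), "mtx" (3x3 intrinsics, pixels), "pose" (4x4, takes a point from camera to world coordinates); the wrist camera has in their place "tool_from_camera" (4x4, takes a point from camera to tool coordinates, whose origin is the TCP and whose axes are the flange's). Camera axes: x right, y down, z forward; pixel columns grow to the right and rows downward; lengths in mm; the calibration is good to about 2 mm. A picture is of the moment at which its call begins: read the wrist's pose just before it. There is no depth.
- r.job_done(): hands the job in, once; it reports no verdict.
The state is a dict: "t": time; "joint_pos": joint angles; "joint_velocities": joint speeds; "tau": joint torques, N m; "ee_pos": TCP position; "tool_rot": TCP orientation; "force": force on the tool from outside, world axes, zero at the start; "torque": the same for the moment, N m; "grip_width": opening from 0.0 (shut) to 1.0 (fully open).
Only numpy, scipy, OpenCV 4.12 (cv2) and the standard library are available. Lean on these libraries where they do the work, as an engineer would, in place of code of your own. Each camera call takes 0.05 s, during which the arm holds its last target.

## Working session

There is one attempt and no reset: what is moved stays moved. The work goes in short steps, Python scripts to look and compute and a tool call to move; the robot and the scene stay as the last step left them, time stands still between calls to the robot, and variables do not carry over. Pictures are saved under pics/ and viewed, and the job is handed in when it is done.

Besides the shell and the picture viewer there is one more tool, called after "Request:" by a JSON object that holds its "fn" and its "kwargs", one argument or row to a line. send_rows: Moves the arm, as the interface text tells. Its arguments: {"type":"object","properties":{"deltas":{"type":"array"}},"required":["deltas"]}

```bash
ls; mkdir -p pics; python3 - <<'E'
from rig import r,cams
import cv2
print(r.observe())
for n in ["scene","side","wrist"]:
    c=cams.camera(n)
    cv2.imwrite(f"pics/{n}0.png",c["pixels"][:,:,::-1])
    print(n,c["mtx"].tolist(),c.get("pose",c.get("tool_from_camera")).tolist())
E
```

```text
pics
{'t': 0.0, 'joint_pos': array([ 1.08298638e+00,  5.33380667e-02,  1.61429075e+00, -5.58423567e-05,
        1.47599142e+00, -1.19007714e-01]), 'joint_velocities': array([-0.00015259,  0.0009881 ,  0.00041639,  0.00051021,  0.00144332,
       -0.00018539]), 'tau': array([-1.09455159e-03, -3.93682945e+01, -3.70171916e+01, -9.23343782e-05,
        6.83884675e-03,  2.96041003e-05]), 'ee_pos': array([225.00766158, 582.35578408, 197.37667484]), 'tool_rot': array([-3.13957281e+00, -1.85541195e-04,  2.77279557e+00]), 'force': array([-0.18554767,  0.26550244, -0.18736029]), 'torque': array([ 0.03208992, -0.04414746,  0.04918484]), 'grip_width': 0.995533875083039}
scene [[512.5638962361604, 0.0, 323.3538138925383], [0.0, 512.5638962361604, 202.43464630154153], [0.0, 0.0, 1.0]] [[0.1621251768047763, 0.5694365939468277, -0.8058891936986475, 1652.619490612794], [0.9867529859235697, -0.0887321782916408, 0.13581290552278158, -163.3049570902972], [0.0058285347163399715, -0.8172322595259296, -0.5762789794649846, 930.7327702982196], [0.0, 0.0, 0.0, 1.0]]
side [[386.18768756721187, 0.0, 320.43729819547065], [0.0, 386.18768756721187, 204.50577623671353], [0.0, 0.0, 1.0]] [[0.9223774702628658, -0.28900147781013336, 0.2563161098624806, 169.3594188579693], [-0.3862299507228165, -0.7016457111094366, 0.5987651636880554, -722.4229154024008], [0.0067990820061902425, -0.6512844554457693, -0.7588032225673407, 1024.5404246883365], [0.0, 0.0, 0.0, 1.0]]
wrist [[331.9057666633983, 0.0, 320.3456081015799], [0.0, 331.9057666633983, 195.22774928876154], [0.0, 0.0, 1.0]] [[0.0009415356836247065, -0.9458870990157622, -0.3244945445244025, 83.09737299832776], [0.9999994942350934, 0.0010053314493052264, -2.895223005198027e-05, -1.2563635537413687], [0.00035361011163226254, -0.32449435314689234, 0.9458875671746969, -175.83077223590678], [0.0, 0.0, 0.0, 1.0]]
```

View pics/scene0.png

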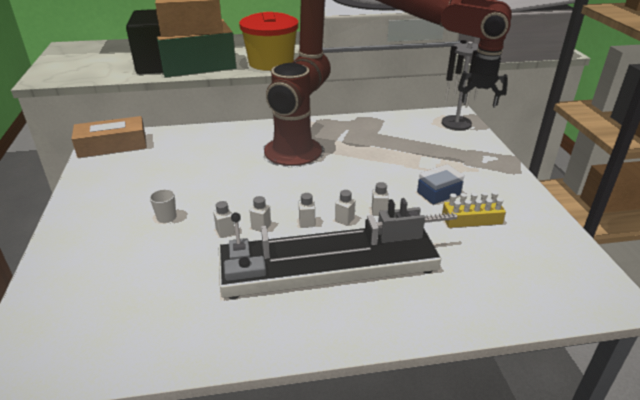

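View pics/side0.png

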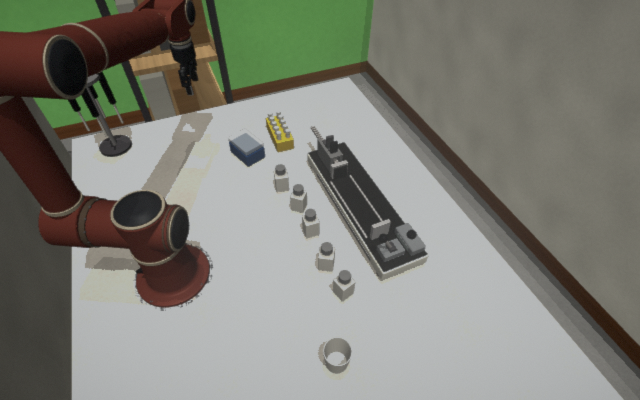

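View pics/wrist0.png

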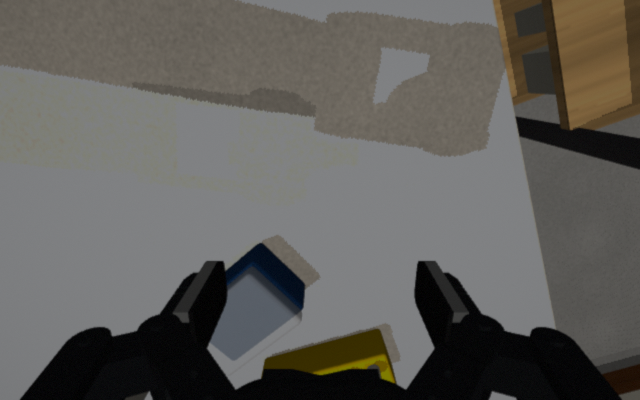

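```bash
python3 - <<'E'
import cv2
a=cv2.imread("pics/scene0.png")
b=cv2.imread("pics/side0.png")
cv2.imwrite("pics/scene0z.png",cv2.resize(a[170:310,200:460],None,fx=3,fy=3,interpolation=cv2.INTER_CUBIC))
cv2.imwrite("pics/side0z.png",cv2.resize(b[120:310,255:445],None,fx=3.1,fy=3.1,interpolation=cv2.INTER_CUBIC))
E
```

```text
(no output)
```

View pics/scene0z.png

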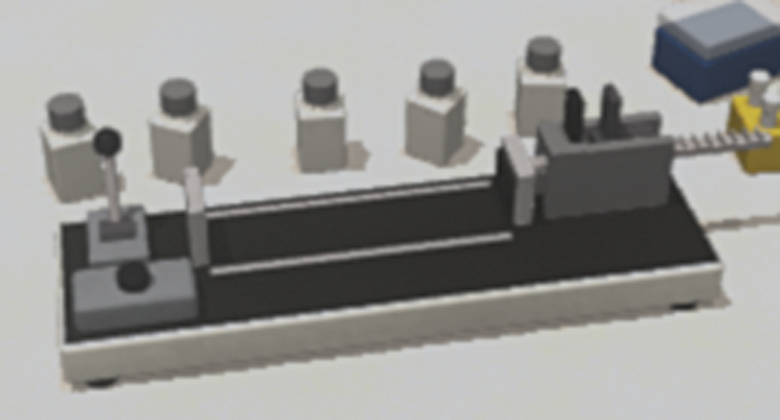

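View pics/side0z.png

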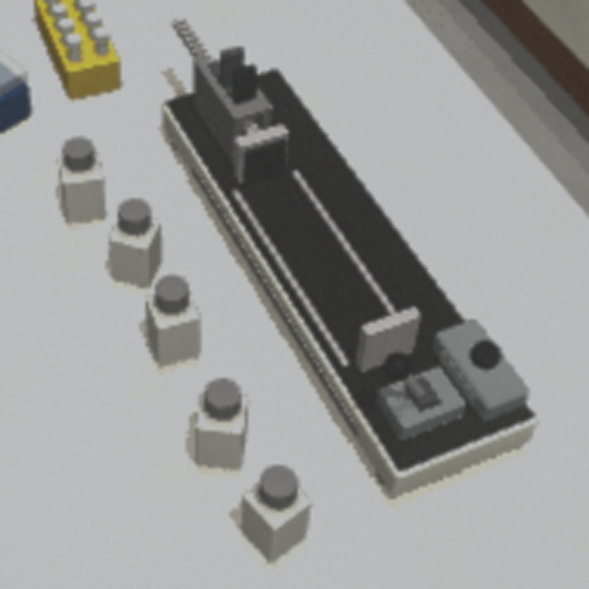

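```bash
cat > h.py <<'E'
import numpy as np, cv2
from rig import r,cams
from scipy.spatial.transform import Rotation as R
def ray(c,u,v,T=None):
    T=c["pose"] if T is None else T
    d=T[:3,:3]@np.linalg.solve(c["mtx"],[u,v,1.]); return T[:3,3],d
def onz(c,u,v,z,T=None):
    o,d=ray(c,u,v,T); return o+d*(z-o[2])/d[2]
def tri(rays):
    A=np.zeros((3,3));b=np.zeros(3)
    for o,d in rays:
        d=d/np.linalg.norm(d);P=np.eye(3)-np.outer(d,d);A+=P;b+=P@o
    p=np.linalg.solve(A,b); return p,[np.linalg.norm(np.cross(p-o,d/np.linalg.norm(d))) for o,d in rays]
def wristT(c,s):
    T=np.eye(4);T[:3,:3]=R.from_euler('xyz',s["tool_rot"]).as_matrix();T[:3,3]=s["ee_pos"]
    return T@c["tool_from_camera"]
def wrist():
    s=r.observe();c=cams.camera("wrist");c["pose"]=wristT(c,s);return c,s
def proj(c,P):
    T=np.linalg.inv(c["pose"]);p=T[:3,:3]@np.asarray(P,float)+T[:3,3];q=c["mtx"]@p;return q[:2]/q[2]
E
python3 - <<'E'
from h import *
np.set_printoptions(precision=1,suppress=True)
S=cams.camera("scene");D=cams.camera("side")
s=lambda p:(200+p[0]/3-.33,170+p[1]/3-.33)
d=lambda p:(255+p[0]/3.1-.33,120+p[1]/3.1-.33)
for a,b in zip([(67,101),(178,86),(320,75),(437,66),(543,44)],[(278,478),(223,391),(172,287),(134,209),(78,147)]):
    print(onz(S,*s(a),100),onz(D,*d(b),100),*tri([ray(S,*s(a)),ray(D,*d(b))]))
print("plat")
for a,b in zip([(62,225),(66,345),(718,265),(672,172)],[(395,475),(535,420),(275,72),(165,105)]):
    print(onz(S,*s(a),55),onz(D,*d(b),55),*tri([ray(S,*s(a)),ray(D,*d(b))]))
print("ball",tri([ray(S,*s((107,142))),ray(D,*d((397,360)))]))
print("guides",[onz(S,*s(p),55)for p in[(208,214),(490,184),(212,271),(512,236)]],[onz(D,*d(p),55)for p in[(347,364),(237,191),(393,312),(296,173)]])
# bystanders, rack etc
E
```

```text
[ 451.5 -248.6  100. ] [ 445.6 -248.4  100. ] [ 446.6 -248.    97.2] [np.float64(1.042457005354224), np.float64(1.04245700535425)]
[ 442.8 -144.9  100. ] [ 437.4 -144.7  100. ] [ 438.3 -144.1   97.4] [np.float64(0.8595559928011578), np.float64(0.8595559928011872)]
[445.2  -9.6 100. ] [440.   -9.9 100. ] [440.8  -8.6  97.4] [np.float64(0.5538860985835609), np.float64(0.5538860985835469)]
[447.3 104.3 100. ] [442.4 104.7 100. ] [443.1 105.7  97.7] [np.float64(0.7880935083091061), np.float64(0.7880935083090264)]
[425.2 215.4 100. ] [418.1 216.6 100. ] [419.  218.2  96.8] [np.float64(1.240787780860257), np.float64(1.2407877808602341)]
plat
[ 577.6 -258.1   55. ] [ 560.7 -263.9   55. ] [ 564.9 -259.2   44.7] [np.float64(0.08903757528288485), np.float64(0.08903757528296487)]
[ 729.7 -255.    55. ] [ 714.4 -262.1   55. ] [ 719.8 -256.7   45.1] [np.float64(0.7388930159823787), np.float64(0.738893015982449)]
[718.8 297.1  55. ] [698.5 296.4  55. ] [704.6 305.4  43.5] [np.float64(2.167313168042778), np.float64(2.1673131680428437)]
[587.9 299.5  55. ] [550.4 291.5  55. ] [559.1 313.   32.6] [np.float64(1.452893819763302), np.float64(1.4528938197631966)]
ball (array([ 583. , -207.3,  147.3]), [np.float64(3.6844086563280234), np.float64(3.6844086563279133)])
guides [array([ 582.3, -129.7,   55. ]), array([579.3, 128.7,  55. ]), array([ 659. , -132.2,   55. ]), array([653.9, 131.3,  55. ])] [array([ 577.5, -134. ,   55. ]), array([572.6, 126.9,  55. ]), array([651.7, -93.2,  55. ]), array([646.4, 127.5,  55. ])]
```

Request:
{"fn": "send_rows", "kwargs": {
  "deltas": [8.5,0,0,0,0,0,0.12,8.5,0,0,0,0,0,0.12,8.5,0,0,0,0,0,0.12,8.5,0,0,0,0,0,0.12,8.5,0,0,0,0,0,0.12,8.5,0,0,0,0,0,0.12,8.5,0,0,0,0,0,0.12,8.5,0,0,0,0,0,0.12,8.5,0,0,0,0,0,0.12,8.5,0,0,0,0,0,0.12]
}}

```text
t: 1.08
ee_pos: [225.2, 582.8, 198.4]
tool_rot: [-3.141, 0.0, 1.567]
force: [0.2, -0.1, -0.3]
grip_width: 0.993
```

Request:
{"fn": "send_rows", "kwargs": {
  "deltas": [8.5,-3,2,-1,0,0,0,8.5,-3,2,-1,0,0,0,8.5,-3,2,-1,0,0,0,8.5,-3,2,-1,0,0,0,8.5,-3,2,-1,0,0,0,8.5,-3,2,-1,0,0,0,8.5,-3,2,-1,0,0,0,8.5,-3,2,-1,0,0,0,8.5,-3,2,0,0,0,0,8.5,-3,2,0,0,0,0,8.5,-2,1,0,0,0,0,8.5,0,0,0,0,0,0]
}}

```text
t: 2.08
ee_pos: [437.6, 260.1, 278.6]
tool_rot: [3.141, 0.001, 1.568]
force: [0.0, 0.9, -0.7]
grip_width: 0.996
```

```bash
python3 - <<'E'
from h import *
c,s=wrist(); print(s["t"],s["ee_pos"],s["tool_rot"],s["joint_pos"])
cv2.imwrite("pics/w1.png",c["pixels"][:,:,::-1])
E
```

```text
2.0833 [437.63474435 260.13487092 278.55561821] [3.14095702e+00 1.30259817e-03 1.56754833e+00] [ 3.90931368e-01 -2.62923105e-01  1.77377714e+00 -1.44941700e-03
  1.63065193e+00  3.94092184e-01]
```

View pics/w1.png

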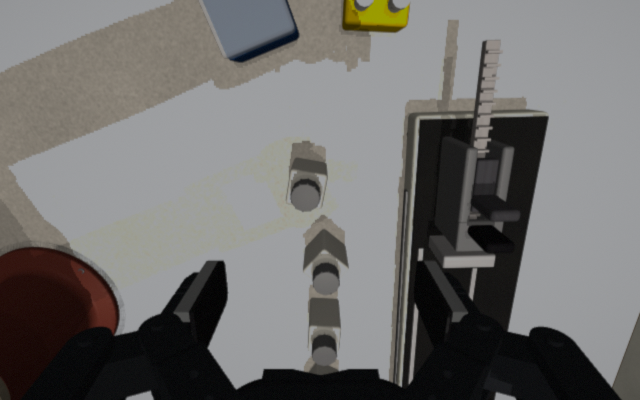

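Request:
{"fn": "send_rows", "kwargs": {
  "deltas": [8.5,-3,0,0,0,0,0,8.5,-3,0,0,0,0,0,8.5,-3,0,0,0,0,0,8.5,-3,0,0,0,0,0,8.5,-2,1,0,0,0,0,8.5,-1,1,0,0,0,0,8.5,0,0,0,0,0,0,8.5,0,0,0,0,0,0]
}}

```text
t: 2.8
ee_pos: [456.4, 114.2, 278.4]
tool_rot: [-3.141, -0.001, 1.573]
force: [-0.0, -0.2, 0.1]
grip_width: 1.001
```

```bash
cat > snap.py <<'E'
import sys,pickle
from h import *
c,s=wrist(); n=sys.argv[1]
print(s["t"],s["ee_pos"].round(1),s["tool_rot"].round(4),s["force"].round(1),s["grip_width"])
cv2.imwrite(f"pics/{n}.png",c["pixels"][:,:,::-1]); pickle.dump(c,open(f"{n}.pkl","wb"))
E
python3 snap.py w2
```

```text
2.8 [456.4 114.2 278.4] [-3.1407e+00 -8.0000e-04  1.5729e+00] [-0.  -0.2  0.1] 1.0010113811524795
```

View pics/w2.png

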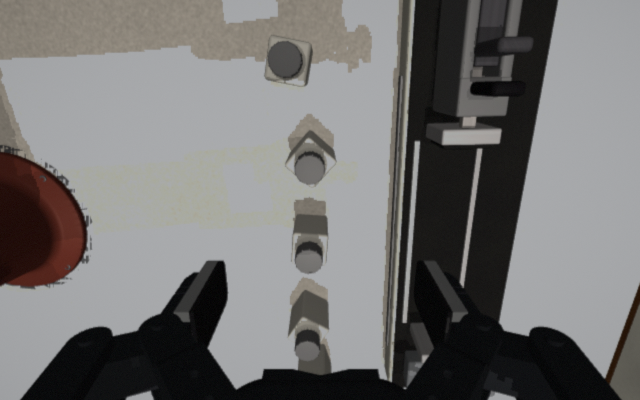

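Request:
{"fn": "send_rows", "kwargs": {
  "deltas": [8.5,-3,0,0,0,0,0,8.5,-3,0,0,0,0,0,8.5,-3,0,0,0,0,0,8.5,-3,0,0,0,0,0,8.5,-3,1,0,0,0,0,8.5,-2,1,0,0,0,0,8.5,0,0,0,0,0,0,8.5,0,0,0,0,0,0]
}}

```text
t: 3.52
ee_pos: [476.8, -55.9, 278.3]
tool_rot: [-3.141, -0.001, 1.573]
force: [-0.6, 0.4, -0.4]
grip_width: 0.996
```

```bash
python3 snap.py w3
```

```text
3.5167 [476.8 -55.9 278.3] [-3.1405e+00 -1.1000e-03  1.5728e+00] [-0.6  0.4 -0.4] 0.9957012625144898
```

View pics/w3.png

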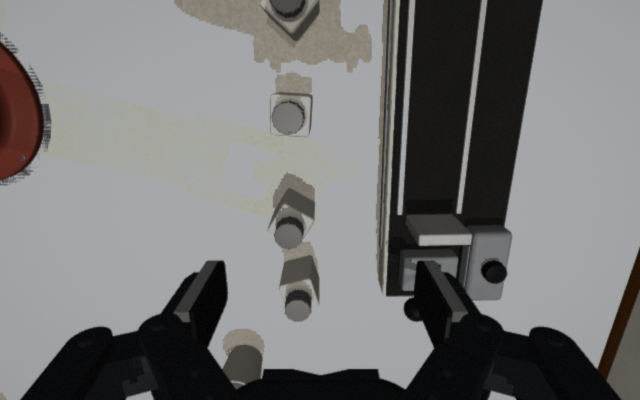

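Request:
{"fn": "send_rows", "kwargs": {
  "deltas": [8.5,-3,0,0,0,0,0,8.5,-3,0,0,0,0,0,8.5,-3,0,0,0,0,0,8.5,-3,0,0,0,0,0,8.5,-3,0,0,0,0,0,8.5,-3,0,0,0,0,0,8.5,0,0,0,0,0,0,8.5,0,0,0,0,0,0]
}}

```text
t: 4.23
ee_pos: [477.2, -235.8, 278.4]
tool_rot: [-3.141, -0.001, 1.573]
force: [-0.0, 0.6, -0.0]
grip_width: 0.995
```

```bash
python3 snap.py w4
```

```text
4.2333 [ 477.2 -235.8  278.4] [-3.1412e+00 -1.1000e-03  1.5729e+00] [-0.   0.6 -0. ] 0.9945281348443472
```

View pics/w4.png

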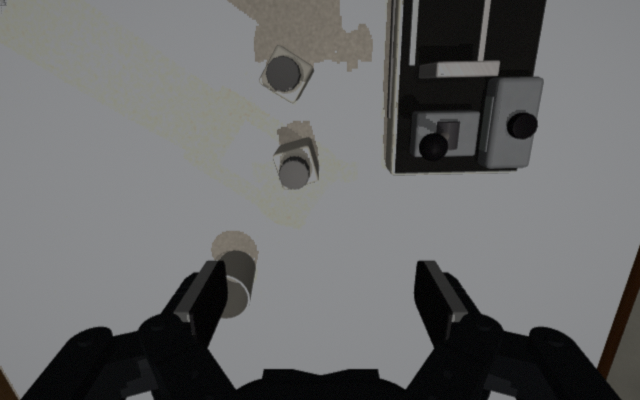

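```bash
cat >> h.py <<'E'
def ortho(c,z,x0,x1,y0,y1,k):
    # image: col = (x-x0)*k, row=(y1-y)*k
    P=np.array([[x0,y1,z],[x1,y1,z],[x1,y0,z],[x0,y0,z]],float)
    src=np.array([proj(c,p) for p in P],np.float32)
    W,H=int((x1-x0)*k),int((y1-y0)*k)
    M=cv2.getPerspectiveTransform(src,np.array([[0,0],[W,0],[W,H],[0,H]],np.float32))
    return cv2.warpPerspective(np.ascontiguousarray(c["pixels"][:,:,::-1]),M,(W,H),flags=cv2.INTER_CUBIC)
E
python3 - <<'E'
from h import *
import pickle
T={n:pickle.load(open(n+".pkl","rb")) for n in["w2","w3","w4"]}
B=[("w4",446,-248),("w4",438,-144),("w3",441,-9),("w2",443,105),("w2",420,217)]
out=np.hstack([np.vstack([ortho(T[n],z,x-40,x+40,y-40,y+40,2) for z in(100,70)]) for n,x,y in B])
cv2.imwrite("pics/orthoB.png",out)
pl=np.hstack([ortho(T[n],55,540,710,y0,y0+280,2) for n,y0 in(("w2",-110),("w3",-190),("w4",-300))])
cv2.imwrite("pics/orthoP.png",pl[:,:])
print(out.shape,pl.shape)
E
```

```text
(320, 800, 3) (560, 1020, 3)
```

View pics/orthoB.png

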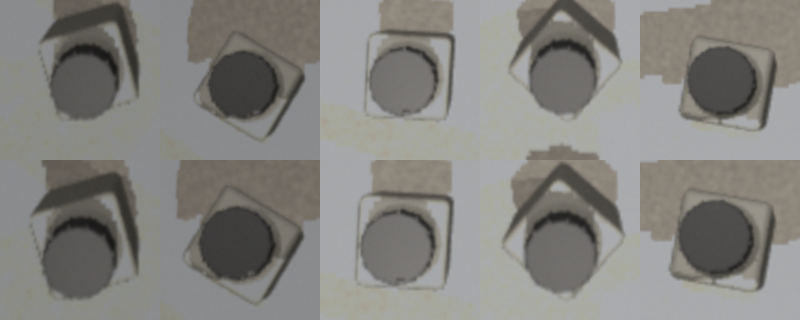

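```bash
python3 - <<'E'
import cv2
a=cv2.imread("pics/orthoP.png");cv2.imwrite("pics/orthoP1.png",cv2.resize(a[:, :680],(680,560)))
cv2.imwrite("pics/orthoP2.png",a[:,680:])
E
```

```text
(no output)
```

View pics/orthoP1.png

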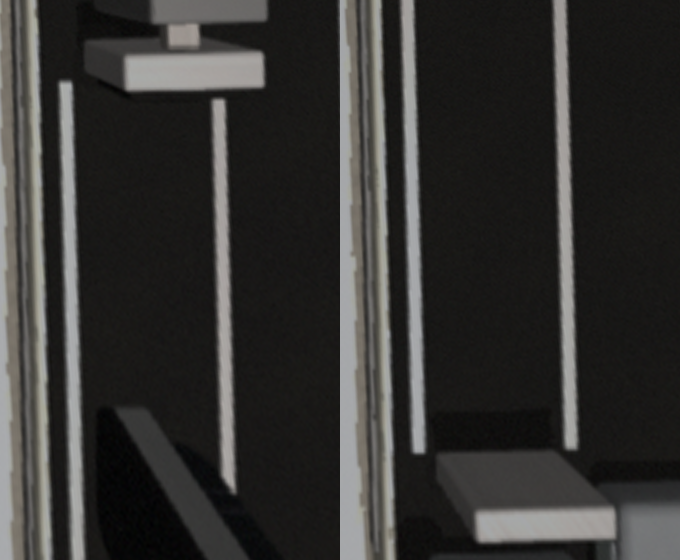

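View pics/orthoP2.png

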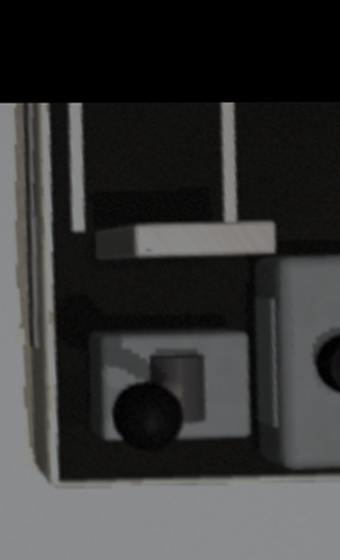

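Request:
{"fn": "send_rows", "kwargs": {
  "deltas": [8.5,-0.75,-1.45,2,0,0,-0.1,8.5,-0.6,-1.5,3,0,0,-0.1,8.5,0,0,3,0,0,0,8.5,0,0,3,0,0,0,8.5,0,0,3,0,0,0,8.5,0,0,1.5,0,0,0,8.5,0,0,0,0,0,0]
}}

```text
t: 4.87
ee_pos: [445.9, -247.5, 118.9]
tool_rot: [-3.136, -0.007, 1.776]
force: [-0.1, -0.5, -0.1]
grip_width: 0.99
```

```bash
python3 snap.py w5; python3 - <<'E'
from h import *
import pickle
T={n:pickle.load(open(n+".pkl","rb")) for n in["w2","w3","w4"]}
pl=np.hstack([ortho(T["w2"],115,540,710,90,190,2),ortho(T["w4"],117,540,710,-190,-90,2)])
cv2.imwrite("pics/orthoJ.png",pl)
E
```

```text
4.8667 [ 445.9 -247.5  118.9] [-3.1363 -0.0068  1.7755] [-0.1 -0.5 -0.1] 0.9902551493134518
```

View pics/w5.png

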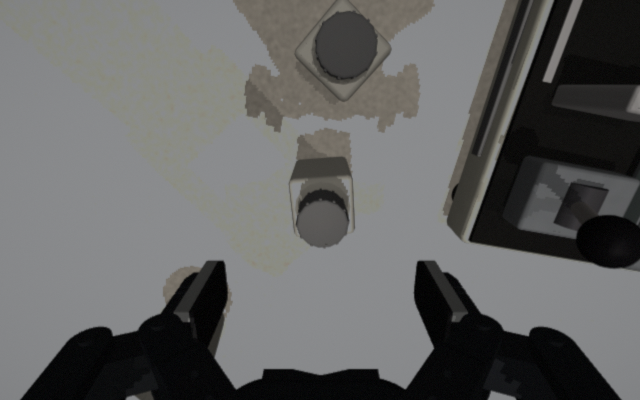

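View pics/orthoJ.png

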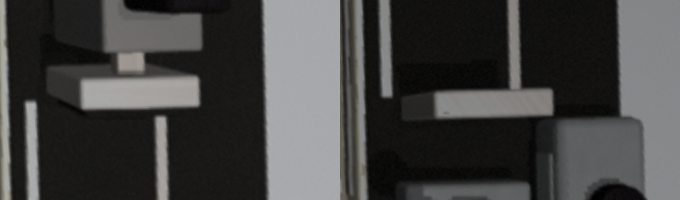

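```bash
python3 - <<'E'
from h import *
import pickle
c=pickle.load(open("w5.pkl","rb")); print(onz(c,322,221,100), proj(c,[616.6,-109.5,55]))
E
```

```text
[ 447.07690184 -249.06840628  100.        ] [614.73463618  53.4549336 ]
```

Request:
{"fn": "send_rows", "kwargs": {
  "deltas": [8.5,-0.18,0.08,2,0,0,0,8.5,0,0,2,0,0,0,8.5,0,0,2,0,0,0,8.5,0,0,1.5,0,0,0,8.5,0,0,0.8,0,0,0,6,0,0,0,0,0,0,4,0,0,0,0,0,0,4,0,0,0,0,0,0,4,0,0,0,0,0,0,4,0,0,0,0,0,0,4,0,0,0,0,0,0,4,0,0,0,0,0,0]
}}

```text
t: 5.92
ee_pos: [449.5, -253.4, 41.1]
tool_rot: [3.141, 0.001, 1.773]
force: [-0.0, 0.0, 0.7]
grip_width: 0.467
```

```bash
python3 snap.py w6
```

```text
5.9167 [ 449.5 -253.4   41.1] [3.1411e+00 6.0000e-04 1.7727e+00] [-0.   0.   0.7] 0.4669311164258962
```

View pics/w6.png

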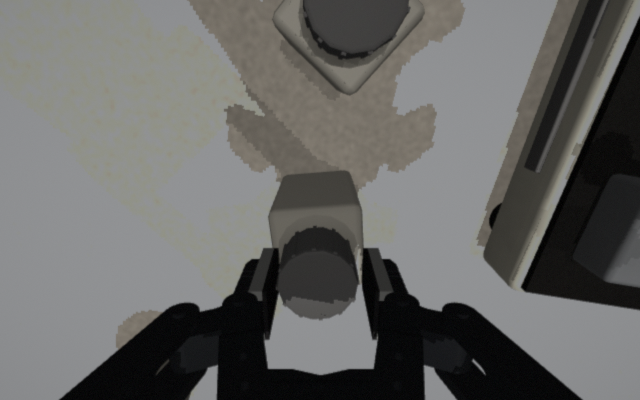

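Request:
{"fn": "send_rows", "kwargs": {
  "deltas": [2,0,0,0,0,0,0,2,0,0,0,0,0,0,2,0,0,0,0,0,0,2,0,0,0,0,0,0]
}}

```text
t: 6.3
ee_pos: [449.4, -253.5, 41.0]
tool_rot: [-3.142, 0.001, 1.773]
force: [-2.4, -0.3, 3.0]
grip_width: 0.38
```

```bash
python3 snap.py w7
```

```text
6.3 [ 449.4 -253.5   41. ] [-3.1416e+00  6.0000e-04  1.7728e+00] [-2.4 -0.3  3. ] 0.3797276709189003
```

View pics/w7.png

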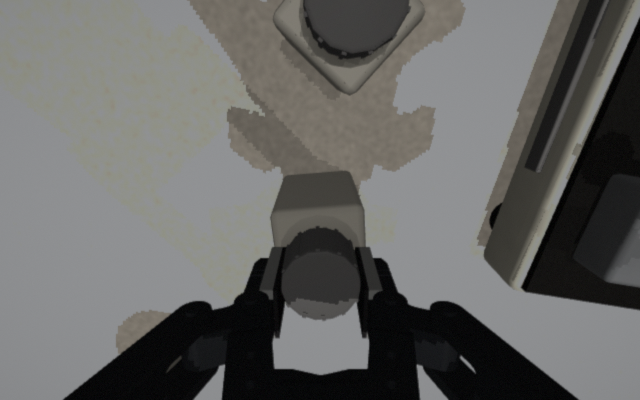

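```bash
python3 - <<'E'
from h import *
import pickle
np.set_printoptions(precision=0,suppress=True)
for n,w in(("w7",16.5),("w7",23),("w5",42.5)):
    c=pickle.load(open(n+".pkl","rb")); c["pose"]=c["tool_from_camera"]
    for z in (13,0,-10,-19,-30,-40):
        print(n,w,z,[proj(c,[x,y,z]) for x in(11,-11) for y in(-w,w)])
E
python3 - <<'E'
import cv2
a=cv2.imread("pics/w7.png")[160:360,220:420]
cv2.imwrite("pics/w7z.png",cv2.resize(a,None,fx=3,fy=3,interpolation=cv2.INTER_CUBIC)*2 if 0 else cv2.convertScaleAbs(cv2.resize(a,None,fx=3,fy=3,interpolation=cv2.INTER_CUBIC),alpha=2))
E
```

```text
w7 16.5 13 [array([293., 205.]), array([348., 205.]), array([294., 238.]), array([347., 238.])]
w7 16.5 0 [array([292., 213.]), array([350., 213.]), array([293., 248.]), array([348., 248.])]
w7 16.5 -10 [array([290., 220.]), array([351., 220.]), array([291., 256.]), array([350., 256.])]
w7 16.5 -19 [array([289., 227.]), array([353., 227.]), array([290., 265.]), array([351., 265.])]
w7 16.5 -30 [array([287., 237.]), array([355., 237.]), array([288., 276.]), array([353., 276.])]
w7 16.5 -40 [array([285., 246.]), array([357., 246.]), array([286., 287.]), array([355., 288.])]
w7 23 13 [array([283., 205.]), array([358., 205.]), array([284., 238.]), array([357., 238.])]
w7 23 0 [array([280., 213.]), array([361., 213.]), array([282., 248.]), array([359., 248.])]
w7 23 -10 [array([278., 220.]), array([363., 220.]), array([280., 256.]), array([361., 256.])]
w7 23 -19 [array([276., 227.]), array([365., 227.]), array([278., 265.]), array([363., 265.])]
w7 23 -30 [array([273., 237.]), array([368., 237.]), array([275., 276.]), array([366., 276.])]
w7 23 -40 [array([270., 246.]), array([371., 246.]), array([273., 287.]), array([369., 288.])]
w5 42.5 13 [array([251., 205.]), array([391., 205.]), array([253., 238.]), array([388., 238.])]
w5 42.5 0 [array([246., 213.]), array([395., 213.]), array([249., 248.]), array([392., 248.])]
w5 42.5 -10 [array([242., 220.]), array([399., 220.]), array([245., 256.]), array([396., 256.])]
w5 42.5 -19 [array([238., 227.]), array([403., 227.]), array([242., 264.]), array([400., 265.])]
w5 42.5 -30 [array([233., 237.]), array([408., 237.]), array([237., 276.]), array([405., 276.])]
w5 42.5 -40 [array([228., 246.]), array([414., 246.]), array([232., 287.]), array([410., 288.])]
```

View pics/w7z.png

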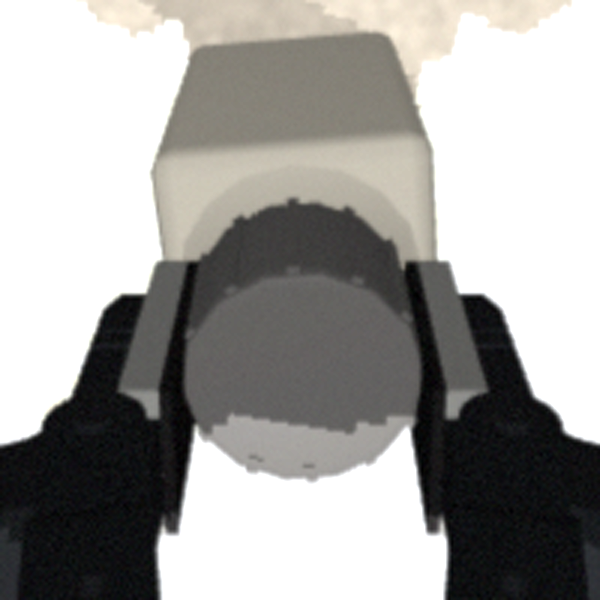

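```bash
python3 - <<'E'
from h import *
s=r.observe()
for n in("scene","side"):
    c=cams.camera(n);u,v=proj(c,s["ee_pos"]);print(n,u,v,proj(c,s["ee_pos"]+[0,0,40]))
    u,v=int(u),int(v);a=c["pixels"][max(v-60,0):v+40,u-65:u+65,::-1]
    cv2.imwrite(f"pics/z_{n}.png",cv2.convertScaleAbs(cv2.resize(np.ascontiguousarray(a),None,fx=5,fy=5,interpolation=cv2.INTER_CUBIC),alpha=1.3))
E
```

```text
scene 222.50910134556554 219.84632131088335 [220.98531891 208.54521785]
side 345.2046502221823 285.55121860975504 [346.00648658 278.43774771]
```

View pics/z_scene.png

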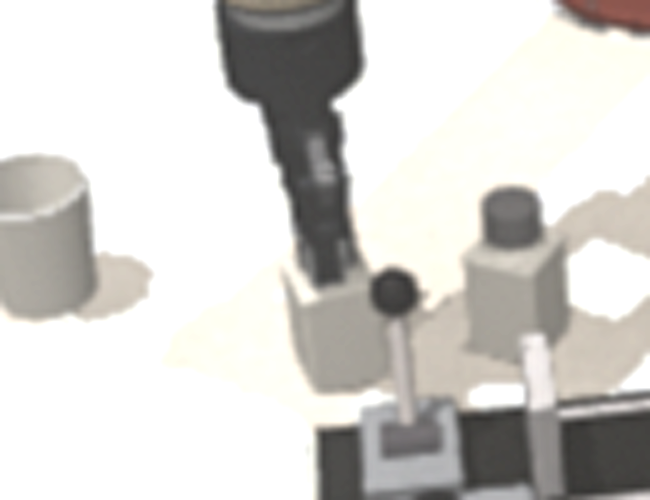

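View pics/z_side.png

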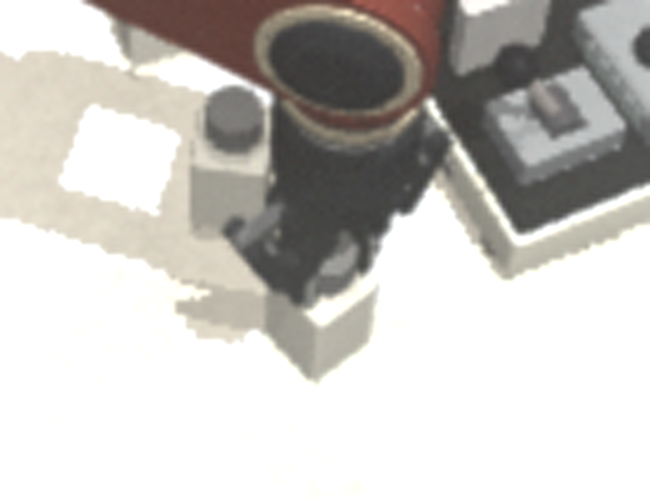

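```bash
python3 - <<'E'
from h import *
import pickle
c=pickle.load(open("w7.pkl","rb")); p=onz(c,321,285,100);print(p)
ps=1.7728;d=p[:2]-[449.4,-253.5];print(d@[np.cos(ps),np.sin(ps)],d@[np.sin(ps),-np.cos(ps)])
E
```

```text
[ 448.83872632 -250.26206951  100.        ]
3.2847020057121568 0.09977357085232516
```

Request:
{"fn": "send_rows", "kwargs": {
  "deltas": [8,0,0,0,0,0,0,8,0,0,0,0,0,0,8,0,0,0,0,0,0,8,0,0,0,0,0,0,8,0.3,0,0.6,0,0,0,8,0,0,0.8,0,0,0,8,0,0,0.7,0,0,0,5,0,0,0,0,0,0,2,0,0,0,0,0,0,2,0,0,0,0,0,0,2,0,0,0,0,0,0,2,0,0,0,0,0,0]
}}

```text
t: 7.45
ee_pos: [448.9, -250.4, 19.8]
tool_rot: [3.141, 0.0, 1.773]
force: [-0.4, 1.1, -1.5]
grip_width: 0.53
```

```bash
python3 snap.py w8
```

```text
7.45 [ 448.9 -250.4   19.8] [3.1412e+00 3.0000e-04 1.7727e+00] [-0.4  1.1 -1.5] 0.5301514091109238
```

View pics/w8.png

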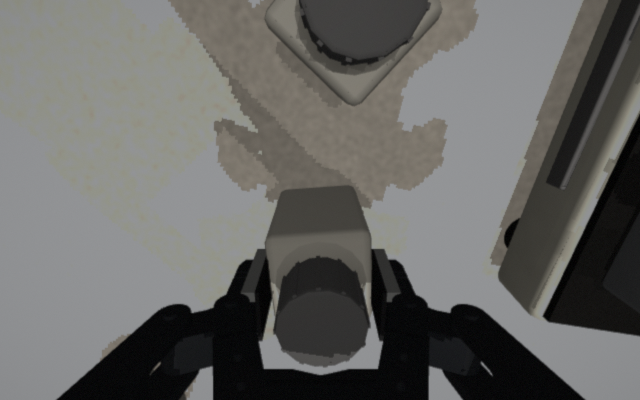

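Request:
{"fn": "send_rows", "kwargs": {
  "deltas": [2,0,0,-1,0,0,0,2,0,0,-2,0,0,0,2,0,0,-3,0,0,0,2,0,0,-3,0,0,0.09,2,0,0,-3,0,0,0.087,2,0,0,-3,0,0,0,2,2,2.5,-3,0,0,0,2,3,3.5,0,0,0,0,2,3,3.5,0,0,0,0,2,3,3.5,0,0,0,0,2,2.67,3,0,0,0,0,2,0,1.1,0,0,0,0]
}}

```text
t: 8.5
ee_pos: [607.8, -114.3, 198.8]
tool_rot: [3.14, -0.002, 1.601]
force: [-1.1, 0.2, -1.5]
grip_width: 0.524
```

Request:
{"fn": "send_rows", "kwargs": {
  "deltas": [2,0,0,0,0,0,0,2,0,0,0,0,0,0]
}}

```text
t: 8.67
ee_pos: [605.0, -118.9, 198.3]
tool_rot: [-3.141, 0.0, 1.597]
force: [-0.9, 0.2, -1.6]
grip_width: 0.528
```

```bash
python3 snap.py w9
```

```text
8.6667 [ 605.  -118.9  198.3] [-3.1408e+00  2.0000e-04  1.5967e+00] [-0.9  0.2 -1.6] 0.5278653469946566
```

View pics/w9.png

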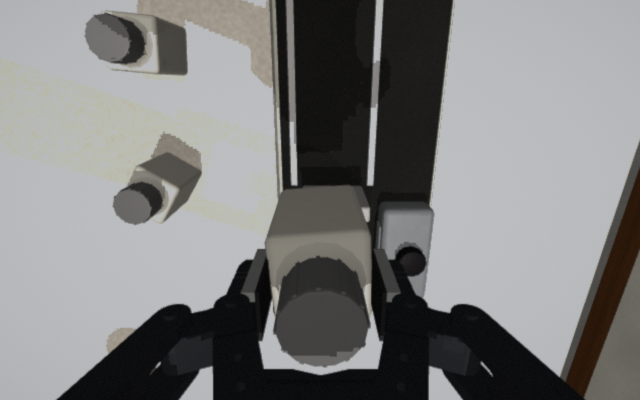

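Request:
{"fn": "send_rows", "kwargs": {
  "deltas": [2,1.0,1.18,0,0,0,0,2,0,0,2,0,0,0,2,0,0,3,0,0,0,2,0,0,3,0,0,0,2,0,0,2,0,0,0,2,0,0,1,0,0,0,2,0,0,0.5,0,0,0,2,0,0,0,0,0,0,2,0,0,0,0,0,0]
}}

```text
t: 9.47
ee_pos: [617.5, -109.4, 84.6]
tool_rot: [3.14, 0.001, 1.595]
force: [0.2, -0.3, -0.7]
grip_width: 0.516
```

```bash
python3 snap.py w10; python3 - <<'E'
from h import *
for n in("scene","side"):
    c=cams.camera(n);u,v=proj(c,[610,-60,80])
    u,v=int(u),int(v);a=c["pixels"][max(v-60,0):v+60,u-80:u+80,::-1]
    cv2.imwrite(f"pics/y_{n}.png",cv2.convertScaleAbs(cv2.resize(np.ascontiguousarray(a),None,fx=4,fy=4,interpolation=cv2.INTER_CUBIC),alpha=1.3))
E
```

```text
9.4667 [ 617.5 -109.4   84.6] [3.1395e+00 6.0000e-04 1.5952e+00] [ 0.2 -0.3 -0.7] 0.5163121660346659
```

View pics/w10.png

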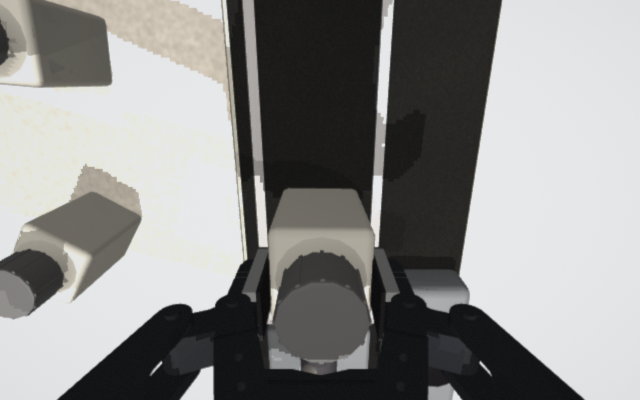

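View pics/y_scene.png

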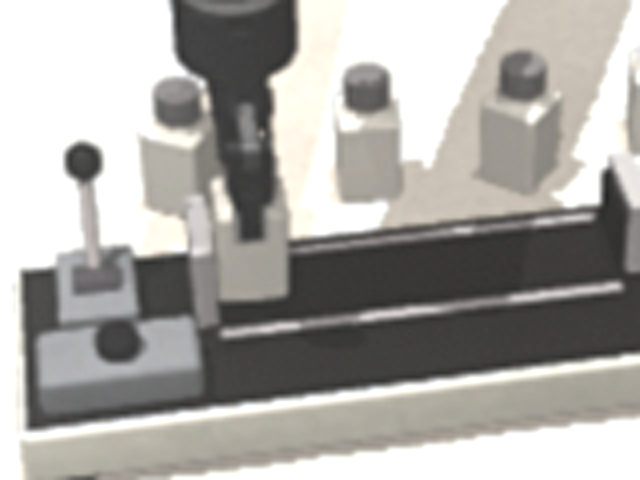

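View pics/y_side.png

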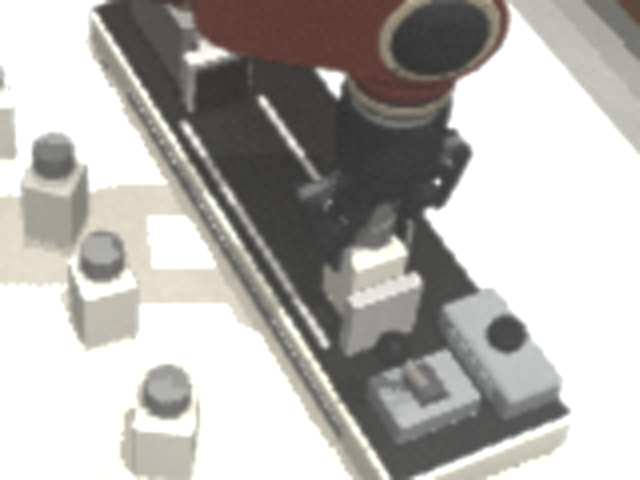

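Request:
{"fn": "send_rows", "kwargs": {
  "deltas": [2,0,0,0.5,0,0,0,2,0,0,0.4,0,0,0,2,0,0,0,0,0,0,2,0,0,0,0,0,0,5.5,0,0,0,0,0,0,7,0,0,0,0,0,0,7,0,0,0,0,0,0,8.5,0,0,-1,0,0,0,8.5,0,0,-3,0,0,0,8.5,0,0,-3,0,0,0,8.5,0,0,-3,0,0,0,8.5,0,0,-2,0,0,0]
}}

```text
t: 10.62
ee_pos: [617.8, -109.2, 198.7]
tool_rot: [3.137, 0.001, 1.596]
force: [0.0, 0.1, 1.0]
grip_width: 0.996
```

Request:
{"fn": "send_rows", "kwargs": {
  "deltas": [8.5,0,0,-1,0,0,0,8.5,0,0,0,0,0,0]
}}

```text
t: 10.78
ee_pos: [618.4, -109.4, 208.3]
tool_rot: [3.135, 0.002, 1.596]
force: [-0.0, 0.6, 0.1]
grip_width: 0.992
```

```bash
python3 snap.py w11
```

```text
10.7833 [ 618.4 -109.4  208.3] [3.1355e+00 2.0000e-03 1.5959e+00] [-0.   0.6  0.1] 0.9917944351422802
```

View pics/w11.png

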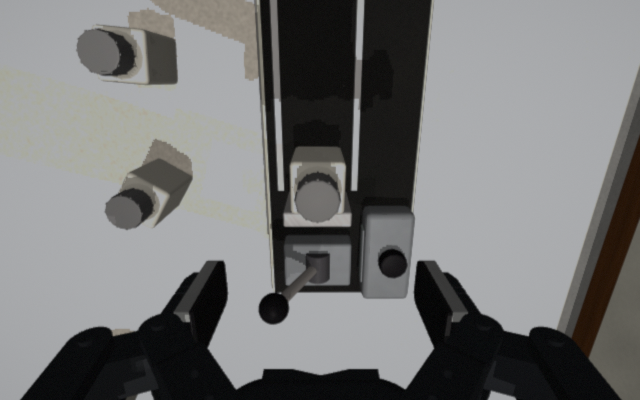

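Request:
{"fn": "send_rows", "kwargs": {
  "deltas": [8.5,-0.63,-3.6,0,0,0,0,8.5,-0.63,-3.6,0,0,0,0,8.5,-0.63,-3.6,0,0,0,0,8.5,-0.63,-3.6,0,0,0,0,8.5,-0.63,-3.68,0,0,0,0,8.5,0,0,2,0,0,0.117,8.5,0,0,2.5,0,0,0.117,8.5,0,0,2.5,0,0,0.117,8.5,0,0,2,0,0,0.117,8.5,0,0,1,0,0,0.117,8.5,0,0,0,0,0,0,8.5,0,0,0,0,0,0]
}}

```text
t: 11.83
ee_pos: [435.1, -144.1, 101.7]
tool_rot: [-3.137, 0.0, 1.014]
force: [0.2, -0.9, -0.4]
grip_width: 0.997
```

```bash
cat > capfind.py <<'E'
# given snap name + approx: report cap position (dark circle pick by hand px) and tool offsets
import sys,pickle
from h import *
n,u,v,z=sys.argv[1],*map(float,sys.argv[2:5])
c=pickle.load(open(n+".pkl","rb"));p=onz(c,u,v,z)
t=np.linalg.inv(c["pose"]@np.linalg.inv(c["tool_from_camera"]))@np.r_[p,1]
print("world",p.round(1),"tool",t[:3].round(1))
E
python3 snap.py w12
```

```text
11.8333 [ 435.1 -144.1  101.7] [-3.1368e+00  4.0000e-04  1.0137e+00] [ 0.2 -0.9 -0.4] 0.9970870416176661
```

View pics/w12.png

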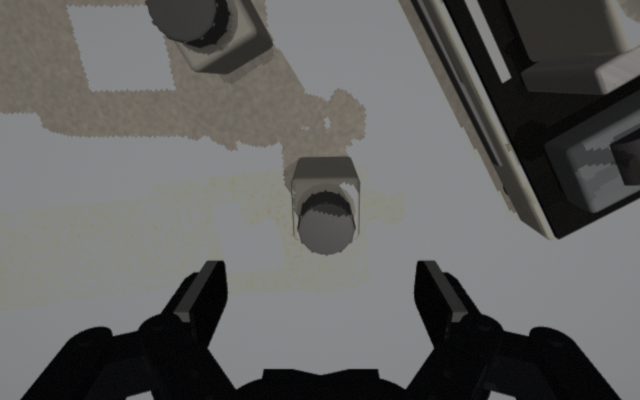

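```bash
python3 capfind.py w12 327 224 100; python3 -c "
from h import *
print(r.observe()['ee_pos'])"
```

```text
world [ 441.1 -143.4  100. ] tool [3.8 4.7 1.7]
[ 436.08901047 -144.6490081   103.21279568]
```

Request:
{"fn": "send_rows", "kwargs": {
  "deltas": [8.5,0.33,0.25,1,0,0,0,8.5,0,0,2,0,0,0,8.5,0,0,2,0,0,0,8.5,0,0,2,0,0,0,8.5,0,0,1,0,0,0,8.5,0,0,0,0,0,0,8.5,0,0,0,0,0,0]
}}

```text
t: 12.47
ee_pos: [440.7, -143.5, 24.1]
tool_rot: [-3.141, 0.0, 1.011]
force: [0.4, 0.2, 0.5]
grip_width: 0.996
```

```bash
python3 snap.py w13
```

```text
12.4667 [ 440.7 -143.5   24.1] [-3.1412  0.      1.0114] [0.4 0.2 0.5] 0.9960613157811239
```

View pics/w13.png

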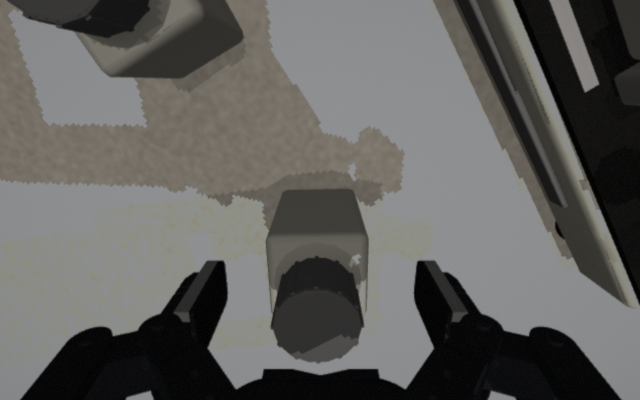

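Request:
{"fn": "send_rows", "kwargs": {
  "deltas": [8,0,0,0.4,0,0,0,5,0,0,0,0,0,0,2,0,0,0,0,0,0,2,0,0,0,0,0,0,2,0,0,0,0,0,0,2,0,0,0,0,0,0]
}}

```text
t: 13.02
ee_pos: [441.0, -143.6, 21.0]
tool_rot: [3.141, -0.0, 1.011]
force: [-1.2, 2.2, 6.2]
grip_width: 0.52
```

Request:
{"fn": "send_rows", "kwargs": {
  "deltas": [2,0,0,-1,0,0,0,2,0,0,-2,0,0,0,2,0,0,-3,0,0,-0.117,2,0,0,-3,0,0,-0.117,2,0,0,-3,0,0,-0.117,2,0,0,-3,0,0,-0.117,2,0,0,-3,0,0,-0.117,2,1.56,3.54,0,0,0,0,2,1.56,3.54,0,0,0,0,2,1.56,3.54,0,0,0,0,2,1.56,3.54,0,0,0,0,2,1.56,3.54,0,0,0,0]
}}

```text
t: 14.02
ee_pos: [616.8, -60.0, 199.9]
tool_rot: [-3.141, 0.0, 1.596]
force: [0.9, -1.0, -1.9]
grip_width: 0.516
```

Request:
{"fn": "send_rows", "kwargs": {
  "deltas": [2,0,0,0,0,0,0,2,0,0,0,0,0,0,2,0,0,0,0,0,0]
}}

```text
t: 14.27
ee_pos: [615.0, -61.0, 199.5]
tool_rot: [-3.14, 0.0, 1.596]
force: [-0.2, -0.2, -1.5]
grip_width: 0.523
```

```bash
python3 snap.py w14
```

```text
14.2667 [615.  -61.  199.5] [-3.14    0.      1.5961] [-0.2 -0.2 -1.5] 0.5228473227937751
```

View pics/w14.png

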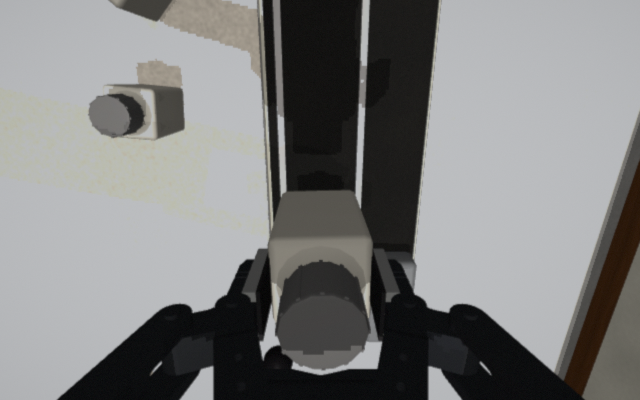

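```bash
python3 capfind.py w11 318 198 155;python3 capfind.py w9 321 323 279;python3 capfind.py w14 322 327 279.7
```

```text
world [ 617.1 -108.1  155. ] tool [ 1.5 -1.6 53.3]
world [ 605.3 -116.5  279. ] tool [  2.5   0.3 -80.7]
world [615.8 -60.7 279.7] tool [  0.3   0.7 -80.2]
```

Request:
{"fn": "send_rows", "kwargs": {
  "deltas": [2,0.15,0,1,0,0,0,2,0,0,2,0,0,0,2,0,0,3,0,0,0,2,0,0,3,0,0,0,2,0,0,1.5,0,0,0,2,0,0,1,0,0,0,2,0,0,0.5,0,0,0,2,0,0,0.3,0,0,0,2,0,0,0,0,0,0,2,0,0,0,0,0,0]
}}

```text
t: 15.15
ee_pos: [616.5, -59.9, 78.7]
tool_rot: [3.139, 0.001, 1.596]
force: [0.2, 0.2, -1.1]
grip_width: 0.525
```

Release and rise.

Request:
{"fn": "send_rows", "kwargs": {
  "deltas": [2,0,0,0.2,0,0,0,2,0,0,0,0,0,0,2,0,0,0,0,0,0,5.5,0,0,0,0,0,0,7,0,0,0,0,0,0,7,0,0,0,0,0,0,8.5,0,0,-1,0,0,0,8.5,0,0,-3,0,0,0,8.5,0,0,-3,0,0,0,8.5,0,0,-3,0,0,0,8.5,0,0,-3,0,0,0,8.5,0,0,0,0,0,0]
}}

```text
t: 16.15
ee_pos: [619.5, -60.4, 214.9]
tool_rot: [3.128, 0.003, 1.596]
force: [0.2, -0.2, 1.2]
grip_width: 0.998
```

```bash
python3 snap.py w15; python3 - <<'E'
from h import *
c=cams.camera("scene");cv2.imwrite("pics/s15.png",c["pixels"][100:300,100:500,::-1].repeat(2,0).repeat(2,1)[:,:800])
E
```

```text
16.15 [619.5 -60.4 214.9] [3.1279 0.0034 1.5959] [ 0.2 -0.2  1.2] 0.9977615473411979
```

View pics/w15.png

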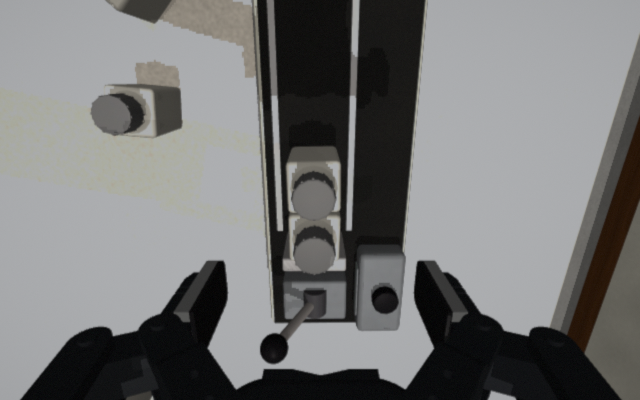

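View pics/s15.png

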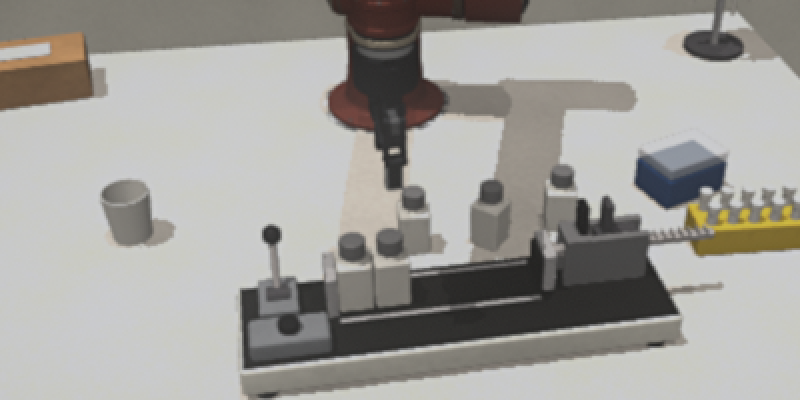

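Request:
{"fn": "send_rows", "kwargs": {
  "deltas": [8.5,1.09,-3.46,0,0,0,0,8.5,1.09,-3.46,0,0,0,0,8.5,1.09,-3.46,0,0,0,0,8.5,1.09,-3.46,0,0,0,0,8.5,1.09,-3.46,0,0,0,0.045,8.5,0,0,3,0,0,0,8.5,0,0,3,0,0,0,8.5,0,0,3,0,0,0,8.5,0,0,1,0,0,0,8.5,0,0,0,0,0,0,8.5,0,0,0,0,0,0,8.5,0,0,0,0,0,0]
}}

```text
t: 17.25
ee_pos: [442.4, -9.7, 106.7]
tool_rot: [3.14, 0.0, 1.551]
force: [0.2, -0.4, 0.2]
grip_width: 0.992
```

```bash
python3 snap.py w16
```

```text
17.25 [442.4  -9.7 106.7] [3.1395e+00 4.0000e-04 1.5507e+00] [ 0.2 -0.4  0.2] 0.9918807578422913
```

View pics/w16.png

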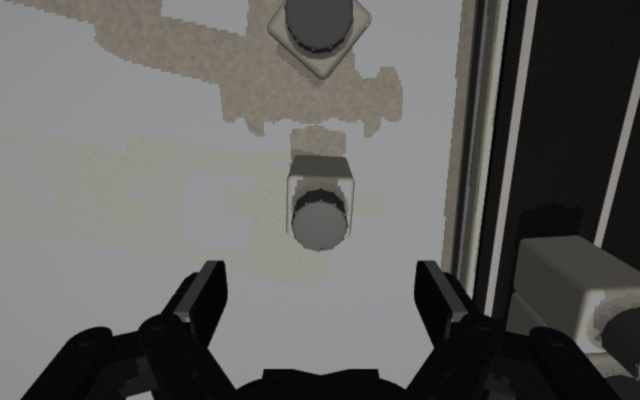

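```bash
python3 capfind.py w16 320 221 100
```

```text
world [442.4  -6.4 100. ] tool [ 3.3 -0.1  6.7]
```

Descend to 20, grip, lift.

Request:
{"fn": "send_rows", "kwargs": {
  "deltas": [8.5,0.33,0,1,0,0,0,8.5,0,0,2,0,0,0,8.5,0,0,2,0,0,0,8.5,0,0,2,0,0,0,8.5,0,0,1.2,0,0,0,8.5,0,0,0.45,0,0,0,8,0,0,0,0,0,0,5,0,0,0,0,0,0,2,0,0,0,0,0,0,2,0,0,0,0,0,0,2,0,0,0,0,0,0,2,0,0,0,0,0,0]
}}

```text
t: 18.3
ee_pos: [442.8, -6.4, 20.5]
tool_rot: [3.139, 0.0, 1.551]
force: [-0.8, 0.4, 6.8]
grip_width: 0.524
```

```bash
python3 snap.py w17
```

```text
18.3 [442.8  -6.4  20.5] [3.1386e+00 5.0000e-04 1.5508e+00] [-0.8  0.4  6.8] 0.5240896755295643
```

View pics/w17.png

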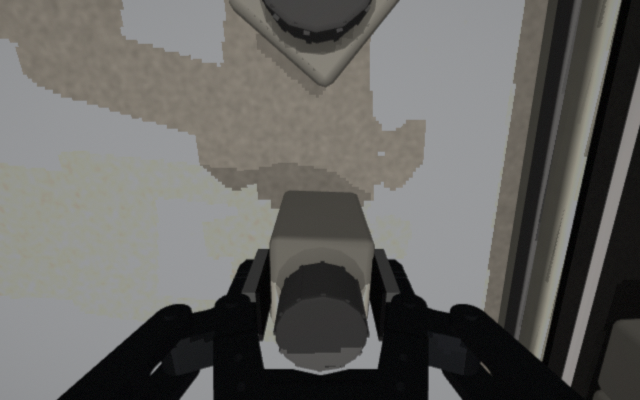

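Request:
{"fn": "send_rows", "kwargs": {
  "deltas": [2,0,0,-1,0,0,0,2,0,0,-2,0,0,0,2,0,0,-3,0,0,0,2,0,0,-3,0,0,0,2,0,0,-3,0,0,0,2,0,0,-3,0,0,0,2,0,0,-3,0,0,-0.045,2,-0.17,3.43,0,0,0,0,2,-0.17,3.43,0,0,0,0,2,-0.17,3.43,0,0,0,0,2,-0.17,3.43,0,0,0,0,2,-0.17,3.43,0,0,0,0]
}}

```text
t: 19.35
ee_pos: [614.1, -10.3, 198.7]
tool_rot: [-3.141, -0.0, 1.596]
force: [-0.2, -1.0, -1.7]
grip_width: 0.521
```

Request:
{"fn": "send_rows", "kwargs": {
  "deltas": [2,0,0,0,0,0,0,2,0,0,0,0,0,0,2,0,0,0,0,0,0]
}}

```text
t: 19.6
ee_pos: [612.2, -10.2, 198.2]
tool_rot: [-3.14, -0.0, 1.596]
force: [-0.2, -0.1, -1.0]
grip_width: 0.52
```

```bash
python3 snap.py w18
```

```text
19.6 [612.2 -10.2 198.2] [-3.1401e+00 -2.0000e-04  1.5959e+00] [-0.2 -0.1 -1. ] 0.5203204050920234
```

View pics/w18.png

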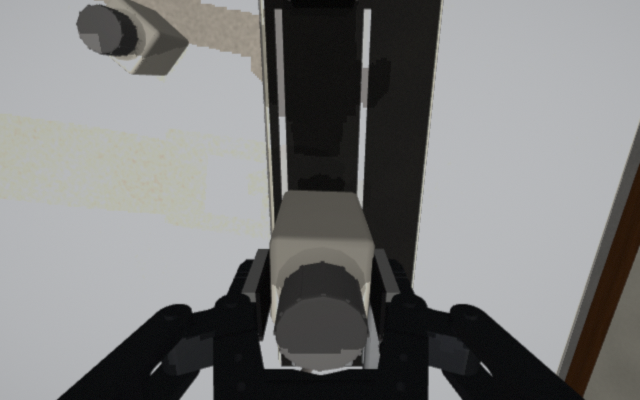

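Request:
{"fn": "send_rows", "kwargs": {
  "deltas": [2,0,0.1,1,0,0,0,2,0,0,2,0,0,0,2,0,0,3,0,0,0,2,0,0,3,0,0,0,2,0,0,1.5,0,0,0,2,0,0,1,0,0,0,2,0,0,0.5,0,0,0,2,0,0,0.3,0,0,0,2,0,0,0,0,0,0,2,0,0,0,0,0,0,2,0,0,0,0,0,0,2,0,0,0,0,0,0]
}}

```text
t: 20.65
ee_pos: [614.8, -10.4, 76.9]
tool_rot: [3.139, 0.0, 1.596]
force: [-0.2, 0.9, -1.6]
grip_width: 0.524
```

Request:
{"fn": "send_rows", "kwargs": {
  "deltas": [2,0,0,0.1,0,0,0,2,0,0,0,0,0,0,5.5,0,0,0,0,0,0,7,0,0,0,0,0,0,7,0,0,0,0,0,0,8.5,0,0,-1,0,0,0,8.5,0,0,-3,0,0,0,8.5,0,0,-3,0,0,0,8.5,0,0,-3,0,0,0,8.5,0,0,-3,0,0,0,8.5,0,0,0,0,0,0,8.5,0,0,0,0,0,0]
}}

```text
t: 21.65
ee_pos: [615.8, -10.6, 208.8]
tool_rot: [3.135, 0.001, 1.596]
force: [0.4, -0.6, -0.5]
grip_width: 0.997
```

```bash
python3 snap.py w19
```

```text
21.65 [615.8 -10.6 208.8] [3.1350e+00 1.1000e-03 1.5958e+00] [ 0.4 -0.6 -0.5] 0.9970818312330921
```

View pics/w19.png

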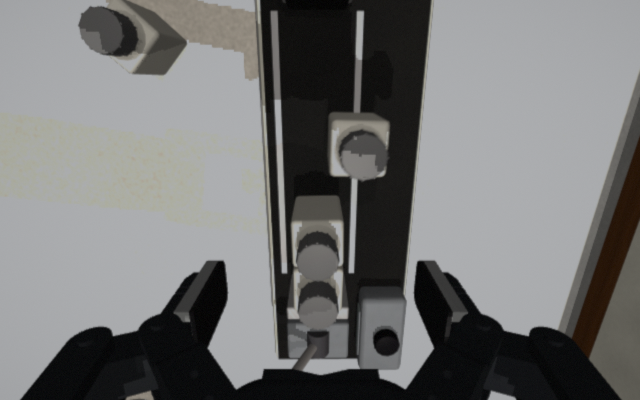

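```bash
python3 capfind.py w19 363 155 155; python3 - <<'E'
from h import *
import pickle
c=pickle.load(open("w19.pkl","rb"))
a=ortho(c,125,580,710,-80,60,4);cv2.imwrite("pics/o19.png",a)
a=ortho(c,155,580,710,-130,60,3);cv2.imwrite("pics/o19b.png",a)
E
```

```text
world [645.3  23.4 155. ] tool [33.3 30.  54. ]
```

View pics/o19.png

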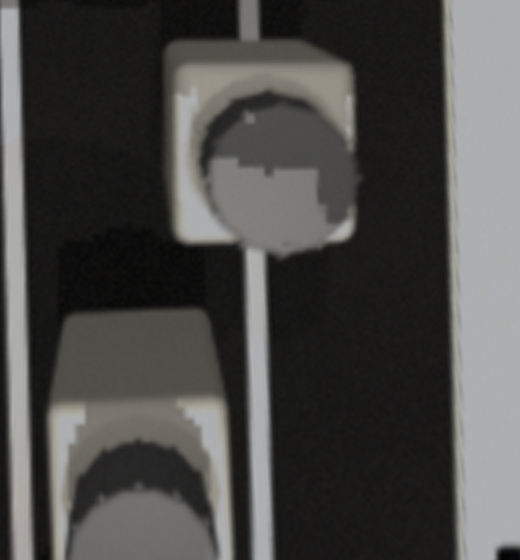

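View pics/o19b.png

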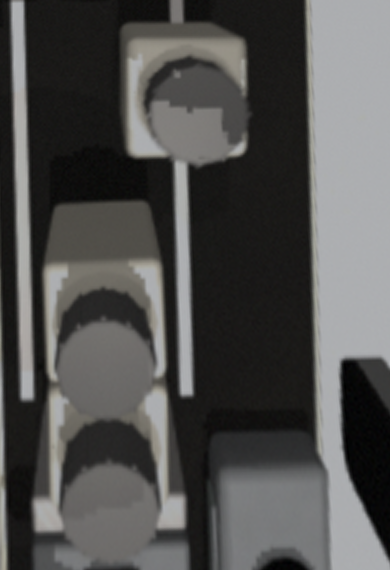

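Request:
{"fn": "send_rows", "kwargs": {
  "deltas": [8.5,1.6,1.55,0,0,0,0,8.5,1.6,1.55,1,0,0,0,8.5,0,0,2,0,0,0,8.5,0,0,1,0,0,0,8.5,0,0,0,0,0,0,8.5,0,0,0,0,0,0,8.5,0,0,0,0,0,0]
}}

```text
t: 22.28
ee_pos: [644.0, 22.1, 164.8]
tool_rot: [-3.141, 0.0, 1.595]
force: [-0.4, -0.1, 0.1]
grip_width: 0.994
```

```bash
python3 snap.py w20
```

```text
22.2833 [644.   22.1 164.8] [-3.1414e+00  1.0000e-04  1.5953e+00] [-0.4 -0.1  0.1] 0.993702954553054
```

View pics/w20.png

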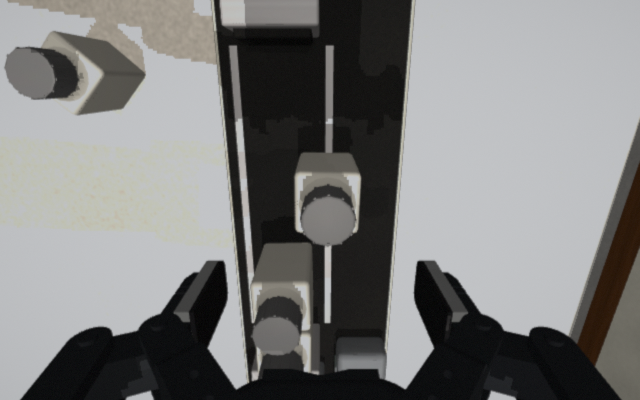

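```bash
python3 capfind.py w20 328 217 155; python3 capfind.py w20 276 333 155
```

```text
world [648.5  26.8 155. ] tool [4.6 4.7 9.8]
world [615.6 -60.6 155. ] tool [-81.9 -30.4   9.8]
```

Request:
{"fn": "send_rows", "kwargs": {
  "deltas": [8.5,0.4,0.35,1,0,0,0,8.5,0,0,2,0,0,0,8.5,0,0,2,0,0,0,8.5,0,0,2,0,0,0,8.5,0,0,1.5,0,0,0,8.5,0,0,0,0,0,0,8.5,0,0,0,0,0,0,8.5,0,0,0,0,0,0]
}}

```text
t: 23.0
ee_pos: [648.5, 26.5, 81.0]
tool_rot: [3.139, 0.0, 1.596]
force: [0.1, 0.6, -0.2]
grip_width: 0.997
```

```bash
python3 snap.py w21
```

```text
23.0 [648.5  26.5  81. ] [3.1394e+00 2.0000e-04 1.5958e+00] [ 0.1  0.6 -0.2] 0.9972504614984269
```

View pics/w21.png

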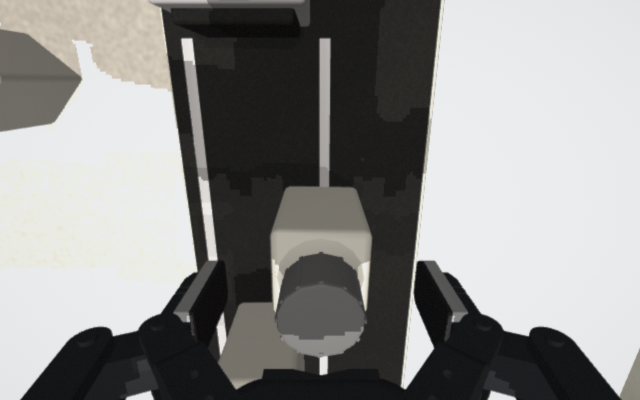

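Request:
{"fn": "send_rows", "kwargs": {
  "deltas": [8,0,0,0.3,0,0,0,5,0,0,0,0,0,0,2,0,0,0,0,0,0,2,0,0,0,0,0,0,2,0,0,0,0,0,0,2,0,0,0,0,0,0,2,0,0,-1,0,0,0,2,0,0,-1.5,0,0,0,2,0,-1.7,0,0,0,0,2,0,-1.8,0,0,0,0,2,-1.5,0,0,0,0,0,2,-1.5,0,0,0,0,0]
}}

```text
t: 24.05
ee_pos: [612.9, -4.5, 102.4]
tool_rot: [3.141, 0.0, 1.597]
force: [-0.4, 0.0, -1.3]
grip_width: 0.522
```

Request:
{"fn": "send_rows", "kwargs": {
  "deltas": [2,0,0,0,0,0,0,2,0,0,0,0,0,0]
}}

```text
t: 24.22
ee_pos: [614.0, -5.6, 102.2]
tool_rot: [3.141, -0.0, 1.594]
force: [0.5, -0.5, -2.6]
grip_width: 0.524
```

```bash
python3 snap.py w22;  python3 - <<'E'
from h import *
for n in("scene","side"):
    c=cams.camera(n);u,v=proj(c,[610,-60,80])
    u,v=int(u),int(v);a=c["pixels"][max(v-60,0):v+60,u-80:u+80,::-1]
    cv2.imwrite(f"pics/y22_{n}.png",cv2.convertScaleAbs(cv2.resize(np.ascontiguousarray(a),None,fx=4,fy=4,interpolation=cv2.INTER_CUBIC),alpha=1.3))
E
```

```text
24.2167 [614.   -5.6 102.2] [ 3.1406 -0.      1.5938] [ 0.5 -0.5 -2.6] 0.5235519033335799
```

View pics/w22.png

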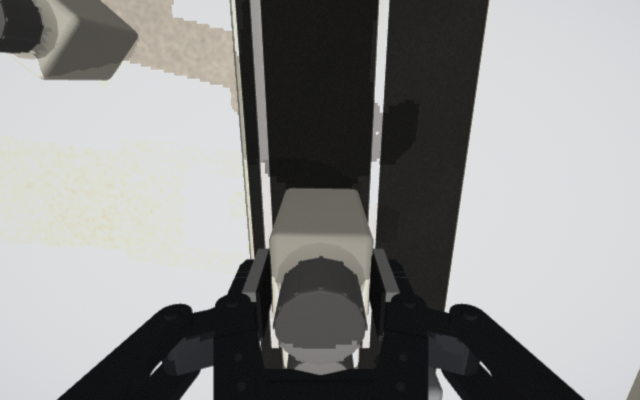

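View pics/y22_scene.png

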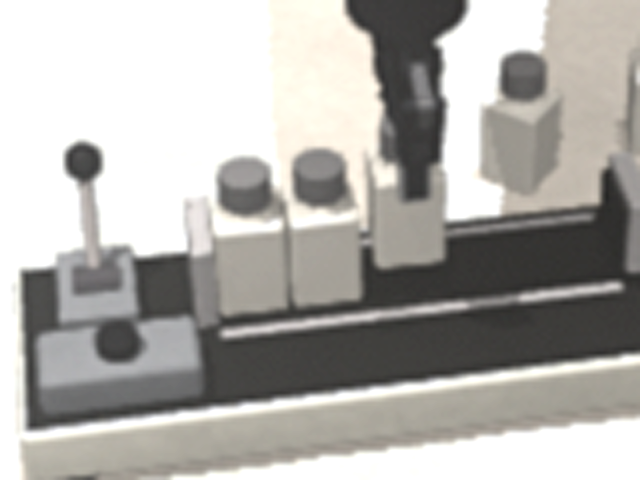

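Request:
{"fn": "send_rows", "kwargs": {
  "deltas": [2,-0.4,0,0.5,0,0,0,2,-0.4,0,1,0,0,0,2,0,0,0.6,0,0,0,2,0,0,0.3,0,0,0,2,0,0,0,0,0,0,2,0,0,0,0,0,0]
}}

```text
t: 24.87
ee_pos: [613.1, -12.4, 77.4]
tool_rot: [-3.14, 0.0, 1.596]
force: [-2.5, -0.3, 1.9]
grip_width: 0.517
```

Request:
{"fn": "send_rows", "kwargs": {
  "deltas": [2,0,0,0.1,0,0,0,2,0,0,0,0,0,0,5.5,0,0,0,0,0,0,7,0,0,0,0,0,0,7,0,0,0,0,0,0,8.5,0,0,-1,0,0,0,8.5,0,0,-3,0,0,0,8.5,0,0,-3,0,0,0,8.5,0,0,-3,0,0,0,8.5,0,0,-3,0,0,0,8.5,0,0,0,0,0,0,8.5,0,0,0,0,0,0]
}}

```text
t: 25.87
ee_pos: [615.3, -12.5, 210.6]
tool_rot: [3.135, 0.001, 1.596]
force: [-0.1, 0.4, -0.5]
grip_width: 0.997
```

```bash
python3 snap.py w23
```

```text
25.8667 [615.3 -12.5 210.6] [3.1350e+00 1.0000e-03 1.5959e+00] [-0.1  0.4 -0.5] 0.9967179201021111
```

View pics/w23.png

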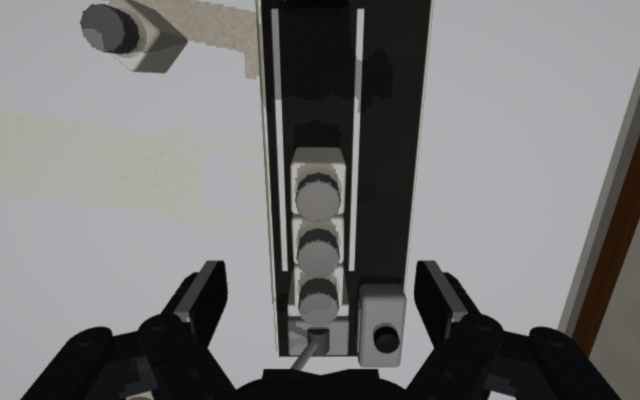

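Request:
{"fn": "send_rows", "kwargs": {
  "deltas": [8.5,2.04,-2.78,0,0,0,0,8.5,2.04,-2.78,0,0,0,0,8.5,2.04,-2.78,0,0,0,0,8.5,2.04,-2.78,0,0,0,0,8.5,2.04,-2.78,0,0,0,0,8.5,2.04,-2.78,0,0,0,0]
}}

```text
t: 26.42
ee_pos: [441.2, 106.4, 204.3]
tool_rot: [-3.138, -0.0, 1.595]
force: [-0.0, 1.6, 0.8]
grip_width: 0.996
```

Request:
{"fn": "send_rows", "kwargs": {
  "deltas": [8.5,0,0,1,0,0,0.109,8.5,0,0,1.5,0,0,0.109,8.5,0,0,1.5,0,0,0.109,8.5,0,0,1.5,0,0,0.109,8.5,0,0,1.5,0,0,0.109,8.5,0,0,1.5,0,0,0.109,8.5,0,0,1.5,0,0,0.109,8.5,0,0,0,0,0,0,8.5,0,0,0,0,0,0,8.5,0,0,0,0,0,0]
}}

```text
t: 27.25
ee_pos: [443.6, 105.9, 106.6]
tool_rot: [-3.141, 0.0, 0.835]
force: [0.2, -0.1, -0.3]
grip_width: 0.996
```

```bash
python3 snap.py w24
```

```text
27.25 [443.6 105.9 106.6] [-3.1412e+00  4.0000e-04  8.3510e-01] [ 0.2 -0.1 -0.3] 0.9964431700116259
```

View pics/w24.png

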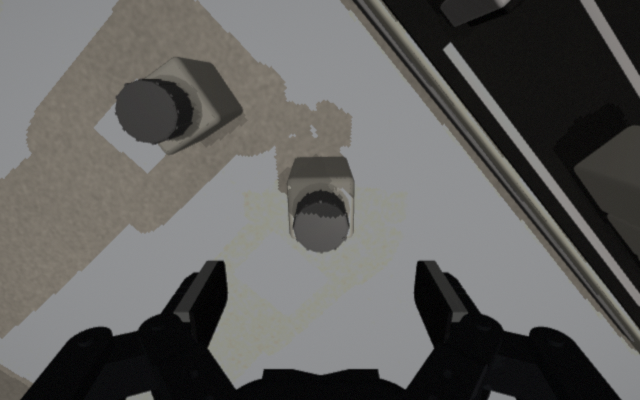

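Request:
{"fn": "send_rows", "kwargs": {
  "deltas": [8.5,0.28,0.05,1,0,0,0,8.5,0,0,2,0,0,0,8.5,0,0,2,0,0,0,8.5,0,0,2,0,0,0,8.5,0,0,1.2,0,0,0,8.5,0,0,0.45,0,0,0,8,0,0,0,0,0,0,5,0,0,0,0,0,0,2,0,0,0,0,0,0,2,0,0,0,0,0,0,2,0,0,0,0,0,0,2,0,0,0,0,0,0]
}}

```text
t: 28.3
ee_pos: [447.4, 107.9, 21.8]
tool_rot: [3.14, -0.003, 0.833]
force: [-0.7, 1.3, 5.9]
grip_width: 0.524
```

```bash
python3 snap.py w25
```

```text
28.3 [447.4 107.9  21.8] [ 3.1398e+00 -2.5000e-03  8.3280e-01] [-0.7  1.3  5.9] 0.5236134733989866
```

View pics/w25.png

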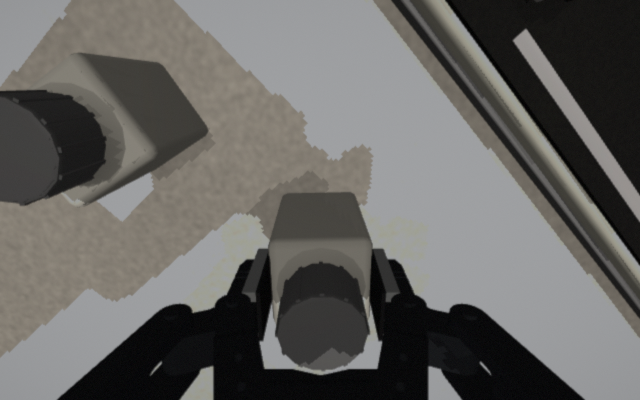

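```bash
python3 capfind.py w23 318 197 155;python3 capfind.py w23 318 249 155;python3 capfind.py w23 318 301 155;python3 capfind.py w25 322 327 101.5
```

```text
world [614.  -11.1 155. ] tool [ 1.4 -1.6 55.6]
world [615.  -54.1 155. ] tool [-41.6  -1.7  55.6]
world [ 616.2 -102.4  155. ] tool [-89.8  -1.8  55.7]
world [448.5 107.  101.5] tool [  0.3   1.6 -79.7]
```

Request:
{"fn": "send_rows", "kwargs": {
  "deltas": [2,0,0,-1,0,0,0,2,0,0,-2,0,0,-0.109,2,0,0,-3,0,0,-0.109,2,0,0,-3,0,0,-0.109,2,0,0,-3,0,0,-0.109,2,0,0,-3,0,0,-0.109,2,0,0,-3,0,0,-0.109,2,0,0,0,0,0,-0.109,2,-1.5,3.27,0,0,0,0,2,-1.5,3.27,0,0,0,0,2,-1.5,3.27,0,0,0,0,2,-1.5,3.27,0,0,0,0]
}}

```text
t: 29.35
ee_pos: [579.1, 50.1, 200.2]
tool_rot: [-3.141, 0.0, 1.596]
force: [-0.2, 0.4, -0.8]
grip_width: 0.524
```

Request:
{"fn": "send_rows", "kwargs": {
  "deltas": [2,-1.5,3.3,0,0,0,0,2,0,0,0,0,0,0,2,0,0,0,0,0,0,2,0,0,0,0,0,0]
}}

```text
t: 29.68
ee_pos: [610.8, 36.8, 199.6]
tool_rot: [-3.14, -0.0, 1.596]
force: [-0.3, 0.2, -1.2]
grip_width: 0.524
```

```bash
python3 snap.py w26
```

```text
29.6833 [610.8  36.8 199.6] [-3.1399e+00 -2.0000e-04  1.5956e+00] [-0.3  0.2 -1.2] 0.5242400033045839
```

View pics/w26.png

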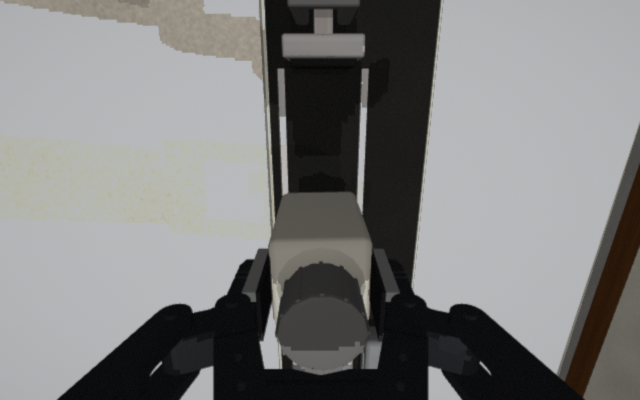

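Request:
{"fn": "send_rows", "kwargs": {
  "deltas": [2,0,0.1,1,0,0,0,2,0,0,2,0,0,0,2,0,0,3,0,0,0,2,0,0,3,0,0,0,2,0,0,1.5,0,0,0,2,0,0,1,0,0,0,2,0,0,0.5,0,0,0,2,0,0,0.3,0,0,0,2,0,0,0,0,0,0,2,0,0,0,0,0,0,2,0,0,0,0,0,0,2,0,0,0,0,0,0]
}}

```text
t: 30.73
ee_pos: [613.5, 36.7, 78.5]
tool_rot: [3.139, 0.0, 1.596]
force: [0.3, 0.6, -1.4]
grip_width: 0.521
```

Request:
{"fn": "send_rows", "kwargs": {
  "deltas": [2,0,0,0.1,0,0,0,2,0,0,0,0,0,0,5.5,0,0,0,0,0,0,7,0,0,0,0,0,0,7,0,0,0,0,0,0,8.5,0,0,-1,0,0,0,8.5,0,0,-3,0,0,0,8.5,0,0,-3,0,0,0,8.5,0,0,-3,0,0,0,8.5,0,0,-3,0,0,0,8.5,0,0,0,0,0,0,8.5,0,0,0,0,0,0]
}}

```text
t: 31.73
ee_pos: [614.4, 36.7, 210.3]
tool_rot: [3.135, 0.001, 1.596]
force: [-0.5, -0.4, 0.8]
grip_width: 0.996
```

```bash
python3 snap.py w27
```

```text
31.7333 [614.4  36.7 210.3] [3.1350e+00 6.0000e-04 1.5958e+00] [-0.5 -0.4  0.8] 0.9964701263520853
```

View pics/w27.png

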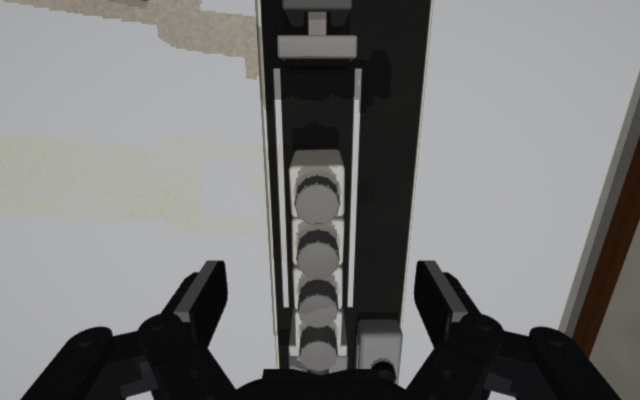

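Request:
{"fn": "send_rows", "kwargs": {
  "deltas": [8.5,2.65,-2.69,0,0,0,0,8.5,2.65,-2.69,0,0,0,0,8.5,2.65,-2.69,0,0,0,0,8.5,2.65,-2.69,0,0,0,0,8.5,2.65,-2.69,0,0,0,0,8.5,2.65,-2.69,0,0,0,0,8.5,2.65,-2.69,0,0,0,0,8.5,0,0,1,0,0,0.088,8.5,0,0,3,0,0,0.088,8.5,0,0,3,0,0,0,8.5,0,0,3,0,0,0,8.5,0,0,0,0,0,0]
}}

```text
t: 32.78
ee_pos: [413.6, 215.6, 97.7]
tool_rot: [-3.128, 0.007, 1.42]
force: [-1.3, -0.4, -1.5]
grip_width: 0.995
```

Request:
{"fn": "send_rows", "kwargs": {
  "deltas": [8.5,0,0,0,0,0,0,8.5,0,0,0,0,0,0]
}}

```text
t: 32.95
ee_pos: [420.0, 217.6, 106.9]
tool_rot: [3.141, -0.0, 1.42]
force: [0.2, -0.1, 1.0]
grip_width: 0.993
```

```bash
python3 snap.py w28
```

```text
32.95 [420.  217.6 106.9] [ 3.1413e+00 -2.0000e-04  1.4197e+00] [ 0.2 -0.1  1. ] 0.9926020448954053
```

View pics/w28.png

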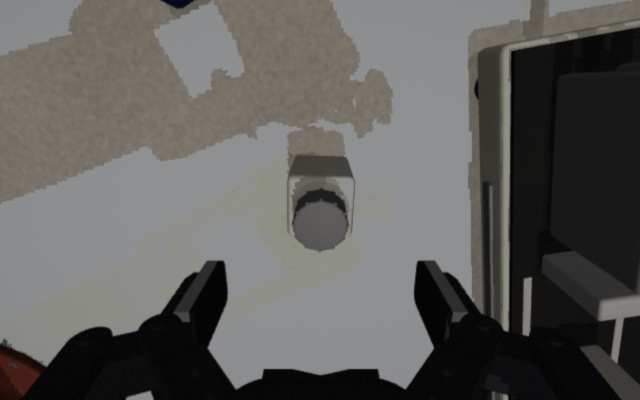

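Request:
{"fn": "send_rows", "kwargs": {
  "deltas": [8.5,0.3,0.02,1,0,0,0,8.5,0,0,2,0,0,0,8.5,0,0,2,0,0,0,8.5,0,0,2,0,0,0,8.5,0,0,1.2,0,0,0,8.5,0,0,0.45,0,0,0,8,0,0,0,0,0,0,5,0,0,0,0,0,0,2,0,0,0,0,0,0,2,0,0,0,0,0,0,2,0,0,0,0,0,0,2,0,0,0,0,0,0]
}}

```text
t: 34.0
ee_pos: [421.7, 221.1, 21.5]
tool_rot: [3.139, -0.002, 1.42]
force: [-2.6, -0.5, 6.6]
grip_width: 0.524
```

```bash
python3 snap.py w29;python3 capfind.py w27 318 203 155;python3 capfind.py w27 318 254 155
```

```text
34.0 [421.7 221.1  21.5] [ 3.1389e+00 -1.8000e-03  1.4198e+00] [-2.6 -0.5  6.6] 0.5243457384386724
world [613.2  33.4 155. ] tool [-3.2 -1.6 55.3]
world [614.2  -9.2 155. ] tool [-45.8  -1.7  55.4]
```

View pics/w29.png

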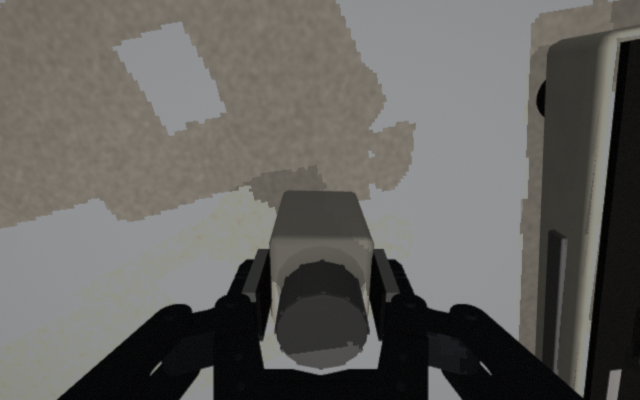

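```bash
python3 capfind.py w27 318 58 115;python3 capfind.py w27 318 36 115; python3 - <<'E'
import cv2
a=cv2.imread("pics/w27.png")[0:120,230:410]
cv2.imwrite("pics/w27z.png",cv2.convertScaleAbs(cv2.resize(a,None,fx=4,fy=4,interpolation=cv2.INTER_CUBIC),alpha=2))
E
```

```text
world [610.8 135.5 115. ] tool [98.9 -1.8 95.3]
world [610.4 150.6 115. ] tool [114.   -1.8  95.3]
```

View pics/w27z.png

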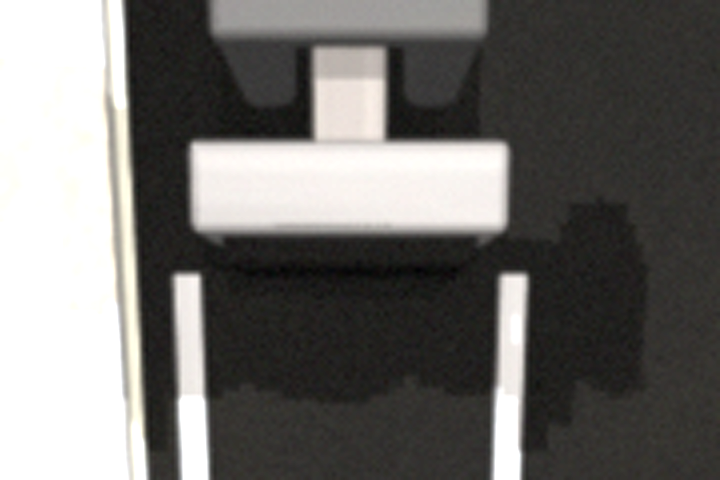

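Request:
{"fn": "send_rows", "kwargs": {
  "deltas": [2,0,0,-1,0,0,0,2,0,0,-2,0,0,0,2,0,0,-3,0,0,0,2,0,0,-3,0,0,0,2,0,0,-3,0,0,-0.088,2,0,0,-3,0,0,-0.088,2,0,0,-3,0,0,0,2,0,0,0,0,0,0,2,-2.33,3.11,0,0,0,0,2,-2.33,3.11,0,0,0,0,2,-2.33,3.11,0,0,0,0,2,-2.33,3.11,0,0,0,0]
}}

```text
t: 35.05
ee_pos: [547.6, 129.2, 199.1]
tool_rot: [-3.141, 0.0, 1.596]
force: [-0.5, 0.7, -1.3]
grip_width: 0.523
```

Request:
{"fn": "send_rows", "kwargs": {
  "deltas": [2,-2.33,3.11,0,0,0,0,2,-2.33,3.11,0,0,0,0,2,0,0,0,0,0,0,2,0,0,0,0,0,0,2,0,0,0,0,0,0]
}}

```text
t: 35.47
ee_pos: [609.5, 85.4, 198.7]
tool_rot: [-3.14, -0.0, 1.595]
force: [0.1, -0.8, -1.4]
grip_width: 0.519
```

```bash
python3 snap.py w30
```

```text
35.4667 [609.5  85.4 198.7] [-3.1395e+00 -3.0000e-04  1.5954e+00] [ 0.1 -0.8 -1.4] 0.5187921769241957
```

View pics/w30.png

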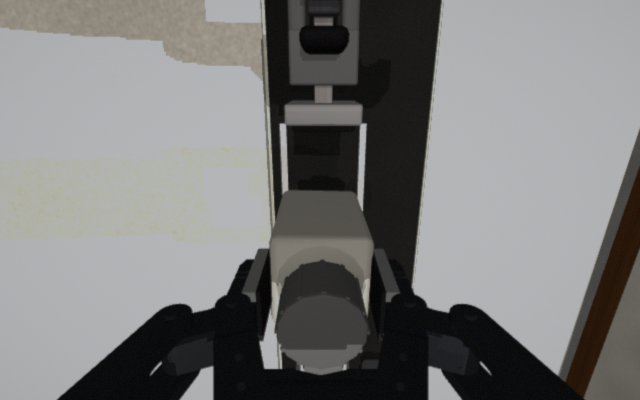

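Request:
{"fn": "send_rows", "kwargs": {
  "deltas": [2,0,0.1,1,0,0,0,2,0,0,2,0,0,0,2,0,0,3,0,0,0,2,0,0,3,0,0,0,2,0,0,1.5,0,0,0,2,0,0,1,0,0,0,2,0,0,0.5,0,0,0,2,0,0,0.3,0,0,0,2,0,0,0,0,0,0,2,0,0,0,0,0,0,2,0,0,0,0,0,0,2,0,0,0,0,0,0]
}}

```text
t: 36.52
ee_pos: [612.3, 85.3, 77.9]
tool_rot: [3.139, 0.0, 1.596]
force: [0.4, 0.3, -1.3]
grip_width: 0.517
```

```bash
 python3 - <<'E'
from h import *
for n in("scene","side"):
    c=cams.camera(n);u,v=proj(c,[610,20,80])
    u,v=int(u),int(v);a=c["pixels"][max(v-60,0):v+60,u-100:u+100,::-1]
    cv2.imwrite(f"pics/y31_{n}.png",cv2.convertScaleAbs(cv2.resize(np.ascontiguousarray(a),None,fx=4,fy=4,interpolation=cv2.INTER_CUBIC),alpha=1.3))
E
```

```text
(no output)
```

View pics/y31_scene.png

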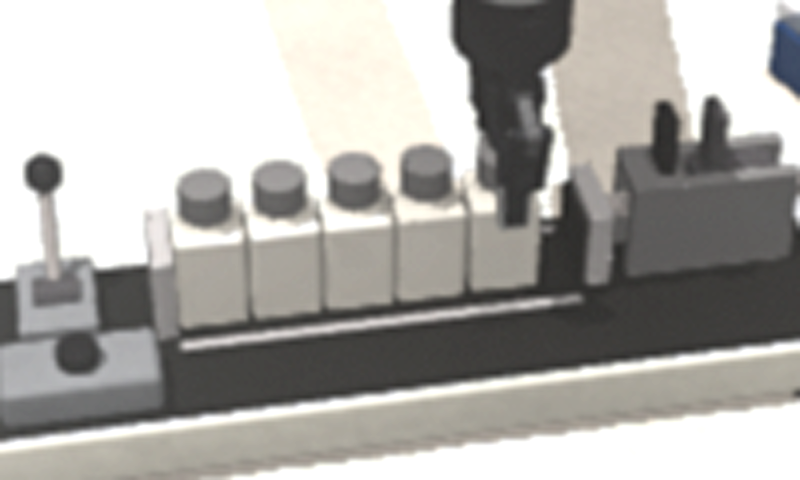

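Neat. Release, rise.

Request:
{"fn": "send_rows", "kwargs": {
  "deltas": [2,0,0,0.1,0,0,0,2,0,0,0,0,0,0,5.5,0,0,0,0,0,0,7,0,0,0,0,0,0,7,0,0,0,0,0,0,8.5,0,0,-1,0,0,0,8.5,0,0,-3,0,0,0,8.5,0,0,-3,0,0,0,8.5,0,0,-3,0,0,0,8.5,0,0,-3,0,0,0,8.5,0,0,0,0,0,0,8.5,0,0,0,0,0,0]
}}

```text
t: 37.62
ee_pos: [613.2, 85.4, 209.7]
tool_rot: [3.135, 0.0, 1.596]
force: [-0.0, 1.1, -0.4]
grip_width: 0.998
```

```bash
python3 snap.py w31
```

```text
37.6167 [613.2  85.4 209.7] [3.135  0.     1.5959] [-0.   1.1 -0.4] 0.9981790619995142
```

View pics/w31.png

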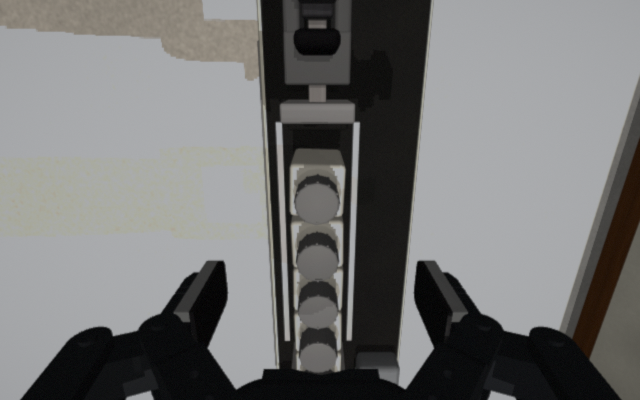

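```bash
for a in "w2 497 88" "w2 515 45" "w31 317 40" "w30 324 38"; do python3 capfind.py $a 173; done; python3 - <<'E'
from h import *
import pickle
c=pickle.load(open("w30.pkl","rb"));d=pickle.load(open("w31.pkl","rb"));
a=np.hstack([ortho(c,173,560,660,130,230,4),ortho(d,173,560,660,130,230,4)])
cv2.imwrite("pics/o31.png",cv2.convertScaleAbs(a,alpha=2.5))
E
```

```text
world [598.6 191.8 173. ] tool [ 77.3 142.5 105.3]
world [607.  223.6 173. ] tool [109.  150.9 105.3]
world [608.8 190.4 173. ] tool [105.   -2.   36.7]
world [608.9 190.3 173. ] tool [104.9   2.   25.7]
```

View pics/o31.png

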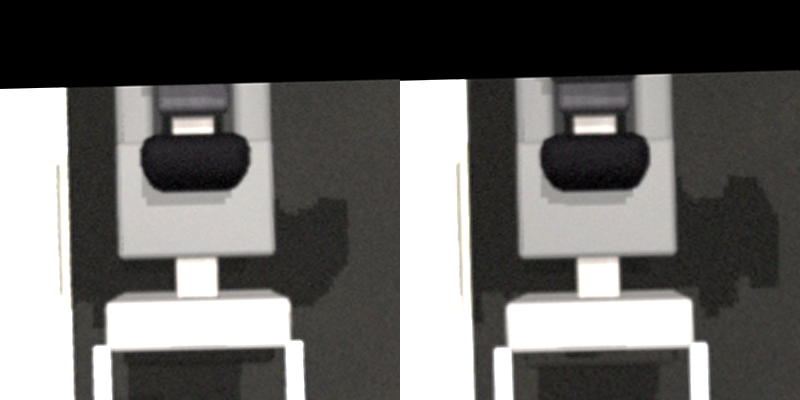

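Request:
{"fn": "send_rows", "kwargs": {
  "deltas": [8.5,3.04,0,0,0,0,0,8.5,3.04,0,0,0,0,0,8.5,3.04,0,0,0,0,0,8.5,3.04,0,0,0,0,0,8.5,0,0,0,0,0,0.121,8.5,0,0,0,0,0,0.121,8.5,0,0,0,0,0,0.121,8.5,0,0,0,0,0,0.121,8.5,0,0,0,0,0,0.121,8.5,0,0,0,0,0,0.121,8.5,0,0,0,0,0,0.121,8.5,0,0,0,0,0,0.121]
}}

```text
t: 38.67
ee_pos: [607.1, 206.7, 203.1]
tool_rot: [-3.14, 0.004, 0.622]
force: [-0.3, -0.0, -0.3]
grip_width: 0.995
```

Request:
{"fn": "send_rows", "kwargs": {
  "deltas": [8.5,0,0,0,0,0,0.121,8.5,0,0,0,0,0,0.121,8.5,0,0,0,0,0,0.121,8.5,0,0,0,0,0,0.121,8.5,0,0,0,0,0,0.121,7.5,0,0,0,0,0,0,7.5,0,0,0,0,0,0,7.5,0,0,0,0,0,0]
}}

```text
t: 39.33
ee_pos: [607.8, 206.8, 204.4]
tool_rot: [3.141, 0.002, 0.025]
force: [-0.5, -0.6, -0.2]
grip_width: 0.878
```

```bash
python3 snap.py w32
```

```text
39.3333 [607.8 206.8 204.4] [3.1412e+00 1.9000e-03 2.5300e-02] [-0.5 -0.6 -0.2] 0.8782148465790798
```

View pics/w32.png

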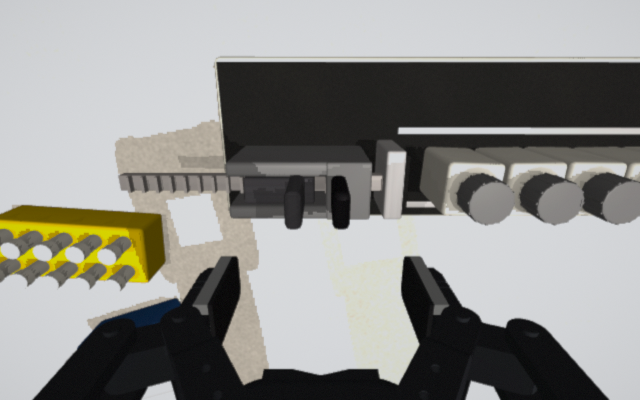

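```bash
python3 capfind.py w32 341 214 173;python3 capfind.py w32 294 214 173; python3 - <<'E'
import cv2
a=cv2.imread("pics/w32.png")[130:250,220:420]
cv2.imwrite("pics/w32z.png",cv2.convertScaleAbs(cv2.resize(a,None,fx=4,fy=4,interpolation=cv2.INTER_CUBIC),alpha=2))
E
```

```text
world [607.3 191.4 173. ] tool [-0.8 15.4 31.4]
world [606.5 223.  173. ] tool [ -0.8 -16.2  31.4]
```

View pics/w32z.png

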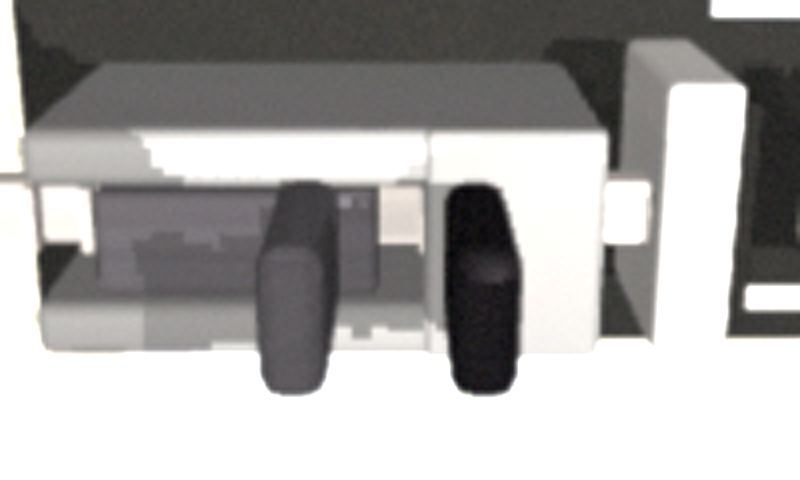

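Request:
{"fn": "send_rows", "kwargs": {
  "deltas": [7.5,0.1,0,1,0,0,0,7.5,0,0,2,0,0,0,7.5,0,0,2,0,0,0,7.5,0,0,2,0,0,0,7.5,0,0,1.5,0,0,0,7.5,0,0,0.7,0,0,0,7,0,0,0,0,0,0,6,0,0,0,0,0,0,5.5,0,0,0,0,0,0,5.3,0,0,0,0,0,0,5.3,0,0,0,0,0,0]
}}

```text
t: 40.3
ee_pos: [610.2, 207.2, 115.2]
tool_rot: [-3.141, -0.003, 0.023]
force: [-0.5, -0.4, 0.3]
grip_width: 0.622
```

```bash
python3 snap.py w33; python3 - <<'E'
from h import *
for n in("scene","side"):
    c=cams.camera(n);u,v=proj(c,[610,200,140])
    u,v=int(u),int(v);a=c["pixels"][max(v-50,0):v+50,u-65:u+65,::-1]
    cv2.imwrite(f"pics/y33_{n}.png",cv2.convertScaleAbs(cv2.resize(np.ascontiguousarray(a),None,fx=5,fy=5,interpolation=cv2.INTER_CUBIC),alpha=1.5))
E
```

```text
40.3 [610.2 207.2 115.2] [-3.1411e+00 -2.5000e-03  2.2900e-02] [-0.5 -0.4  0.3] 0.6224882536346924
```

View pics/w33.png

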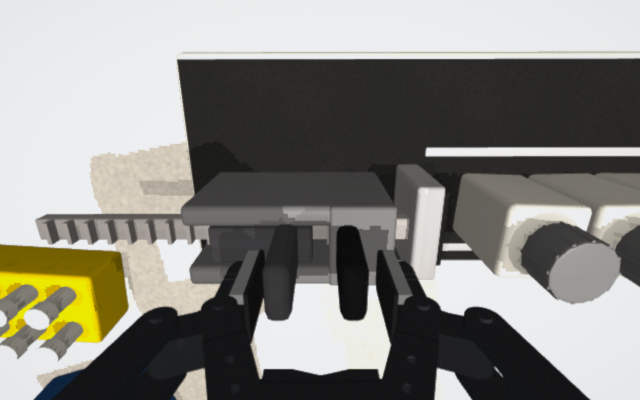

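View pics/y33_scene.png

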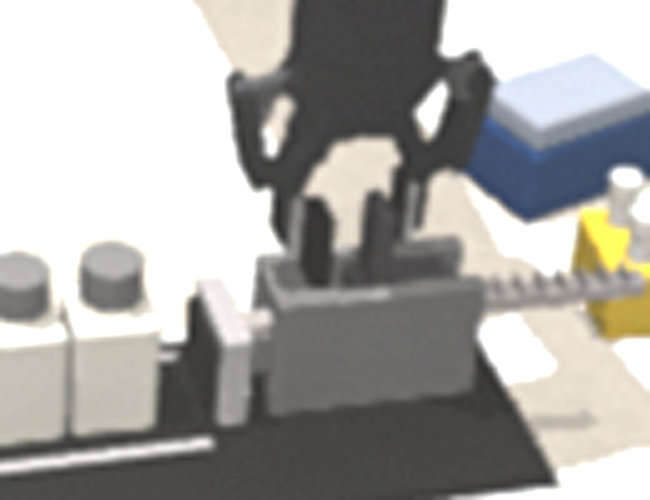

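Request:
{"fn": "send_rows", "kwargs": {
  "deltas": [4.9,0,0,0,0,0,0,4.5,0,0,0,0,0,0,4.2,0,0.15,0,0,0,0,3.9,0,0.15,0,0,0,0,3.6,0,0.15,0,0,0,0,3.3,0,0.15,0,0,0,0,3.0,0,0.15,0,0,0,0,2.7,0,0.1,0,0,0,0,2.6,0,0,0,0,0,0,2.6,0,0,0,0,0,0,2.6,0,0,0,0,0,0,2.6,0,0,0,0,0,0]
}}

```text
t: 41.45
ee_pos: [609.9, 200.9, 115.8]
tool_rot: [-3.137, -0.002, 0.024]
force: [-3.2, 6.6, 7.7]
grip_width: 0.318
```

```bash
python3 snap.py w34
```

```text
41.45 [609.9 200.9 115.8] [-3.137e+00 -1.600e-03  2.360e-02] [-3.2  6.6  7.7] 0.31783292393992757
```

View pics/w34.png

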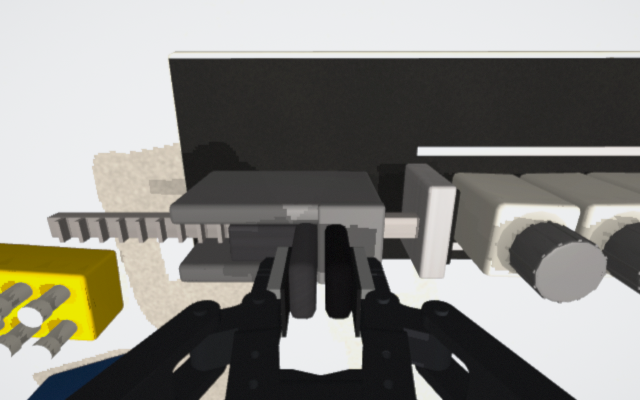

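Request:
{"fn": "send_rows", "kwargs": {
  "deltas": [3.2,0,-0.2,0,0,0,0,3.8,0,-0.25,0,0,0,0,4.4,0,-0.2,0,0,0,0,5.0,0,0,0,0,0,5.2,0,0,0,0,0,0,5.2,0,0,0,0,0,0,5.2,0,0,0,0,0,0]
}}

```text
invalid input at $.deltas: expected a multiple of 7 numbers
```

```bash
python3 snap.py w35
```

```text
41.5 [609.9 200.9 115.8] [-3.137e+00 -1.600e-03  2.350e-02] [-3.1  7.1  6.6] 0.31384525729130514
```

View pics/w35.png

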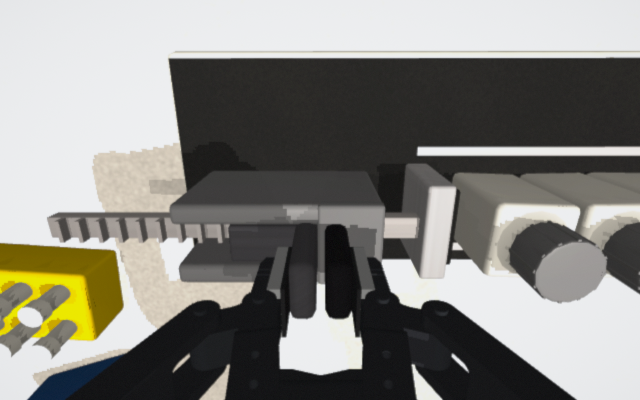

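Request:
{"fn": "send_rows", "kwargs": {
  "deltas": [3.2,0,-0.2,0,0,0,0,3.8,0,-0.25,0,0,0,0,4.4,0,-0.2,0,0,0,0,5.0,0,0,0,0,0,0,5.2,0,0,0,0,0,0,5.2,0,0,0,0,0,0,5.2,0,0,0,0,0,0]
}}

```text
t: 42.13
ee_pos: [609.1, 204.8, 112.9]
tool_rot: [3.141, 0.001, 0.023]
force: [0.5, 2.9, -1.3]
grip_width: 0.608
```

```bash
python3 snap.py w36
```

```text
42.1333 [609.1 204.8 112.9] [3.1415e+00 9.0000e-04 2.2600e-02] [ 0.5  2.9 -1.3] 0.6081595527303256
```

View pics/w36.png

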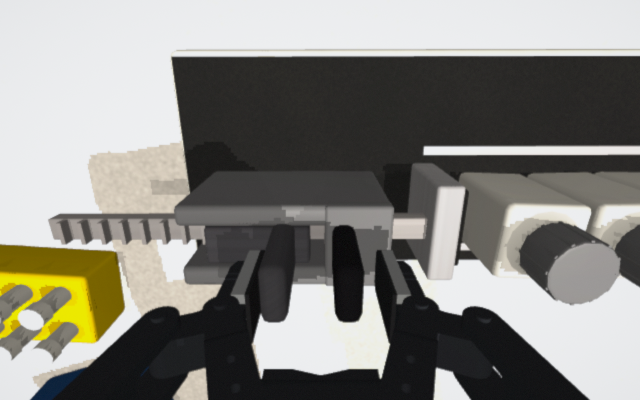

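Request:
{"fn": "send_rows", "kwargs": {
  "deltas": [5.8,0,-0.2,0,0,0,0,5.8,0,0,0,0,0,0,5.8,0,0,0,0,0,0,5.2,0,0,0,0,0,0,4.6,0,0,0,0,0,0,4.2,0,0.15,0,0,0,0,3.9,0,0.15,0,0,0,0,3.6,0,0.15,0,0,0,0,3.3,0,0.15,0,0,0,0,3.0,0,0.1,0,0,0,0,2.6,0,0,0,0,0,0,2.6,0,0,0,0,0,0]
}}

```text
t: 43.18
ee_pos: [609.8, 200.8, 115.7]
tool_rot: [-3.14, -0.001, 0.023]
force: [-3.1, 2.1, 6.5]
grip_width: 0.315
```

Request:
{"fn": "send_rows", "kwargs": {
  "deltas": [2.6,0,0,0,0,0,0,2.6,0,0,0,0,0,0]
}}

```text
t: 43.35
ee_pos: [609.7, 200.8, 115.7]
tool_rot: [-3.14, -0.001, 0.023]
force: [-3.9, 1.4, 7.2]
grip_width: 0.313
```

Request:
{"fn": "send_rows", "kwargs": {
  "deltas": [3.2,0,-0.2,0,0,0,0,3.8,0,-0.25,0,0,0,0,4.4,0,-0.25,0,0,0,0,5.0,0,0,0,0,0,0,5.8,0,0,0,0,0,0,5.8,0,0,0,0,0,0,5.8,0,0,0,0,0,0]
}}

```text
t: 43.93
ee_pos: [609.1, 206.5, 113.2]
tool_rot: [3.141, 0.001, 0.023]
force: [-0.2, -0.0, -0.1]
grip_width: 0.679
```

```bash
python3 snap.py w37
```

```text
43.9333 [609.1 206.5 113.2] [3.1409e+00 7.0000e-04 2.2600e-02] [-0.2 -0.  -0.1] 0.6793083556978387
```

View pics/w37.png

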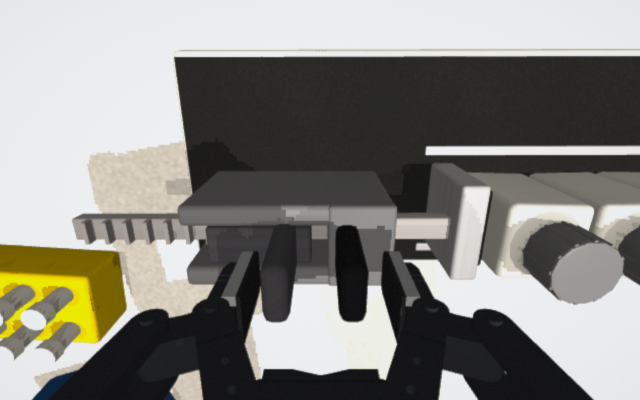

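Request:
{"fn": "send_rows", "kwargs": {
  "deltas": [5.2,0,0,0,0,0,0,4.6,0,0,0,0,0,0,4.2,0,0.15,0,0,0,0,3.9,0,0.15,0,0,0,0,3.6,0,0.15,0,0,0,0,3.3,0,0.15,0,0,0,0,3.0,0,0.1,0,0,0,0,2.6,0,0,0,0,0,0,2.6,0,0,0,0,0,0,2.6,0,0,0,0,0,0,2.6,0,0,0,0,0,0]
}}

```text
t: 44.9
ee_pos: [609.6, 200.8, 115.6]
tool_rot: [-3.14, -0.001, 0.023]
force: [-3.8, 1.7, 6.1]
grip_width: 0.316
```

Request:
{"fn": "send_rows", "kwargs": {
  "deltas": [3.2,0,-0.2,0,0,0,0,3.8,0,-0.25,0,0,0,0,4.4,0,-0.25,0,0,0,0,5.0,0,0,0,0,0,0,5.8,0,0,0,0,0,0,5.8,0,0,0,0,0,0,5.8,0,0,0,0,0,0]
}}

```text
t: 45.48
ee_pos: [609.2, 206.5, 113.2]
tool_rot: [3.141, 0.001, 0.023]
force: [-0.1, 0.0, -0.2]
grip_width: 0.677
```

```bash
python3 snap.py w38
```

```text
45.4833 [609.2 206.5 113.2] [3.1409e+00 6.0000e-04 2.2600e-02] [-0.1  0.  -0.2] 0.6770486704160147
```

View pics/w38.png

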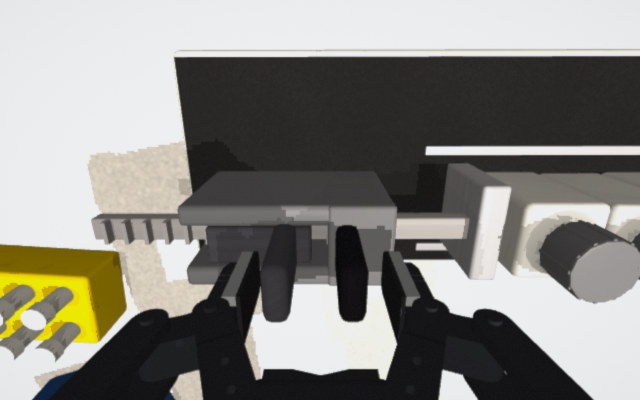

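Request:
{"fn": "send_rows", "kwargs": {
  "deltas": [5.2,0,0,0,0,0,0,4.6,0,0,0,0,0,0,4.2,0,0.15,0,0,0,0,3.9,0,0.15,0,0,0,0,3.6,0,0.15,0,0,0,0,3.3,0,0.15,0,0,0,0,3.0,0,0.1,0,0,0,0,2.6,0,0,0,0,0,0,2.6,0,0,0,0,0,0,2.6,0,0,0,0,0,0,2.6,0,0,0,0,0,0]
}}

```text
t: 46.45
ee_pos: [609.6, 203.3, 115.3]
tool_rot: [-3.135, -0.001, 0.024]
force: [-2.4, 9.9, 4.9]
grip_width: 0.37
```

Request:
{"fn": "send_rows", "kwargs": {
  "deltas": [3.2,0,-0.2,0,0,0,0,3.8,0,-0.25,0,0,0,0,4.4,0,-0.25,0,0,0,0,5.0,0,0,0,0,0,0,5.8,0,0,0,0,0,0,5.8,0,0,0,0,0,0,5.8,0,0,0,0,0,0]
}}

```text
t: 47.03
ee_pos: [609.3, 206.4, 113.3]
tool_rot: [3.141, 0.001, 0.022]
force: [-0.2, 0.1, 0.8]
grip_width: 0.679
```

```bash
python3 snap.py w39; python3 - <<'E'
from h import *
for n in("scene","side"):
    c=cams.camera(n);u,v=proj(c,[610,20,80])
    u,v=int(u),int(v);a=c["pixels"][max(v-60,0):v+60,u-100:u+100,::-1]
    cv2.imwrite(f"pics/y39_{n}.png",cv2.convertScaleAbs(cv2.resize(np.ascontiguousarray(a),None,fx=4,fy=4,interpolation=cv2.INTER_CUBIC),alpha=1.3))
E
```

```text
47.0333 [609.3 206.4 113.3] [3.141e+00 5.000e-04 2.240e-02] [-0.2  0.1  0.8] 0.678533815402943
```

View pics/w39.png

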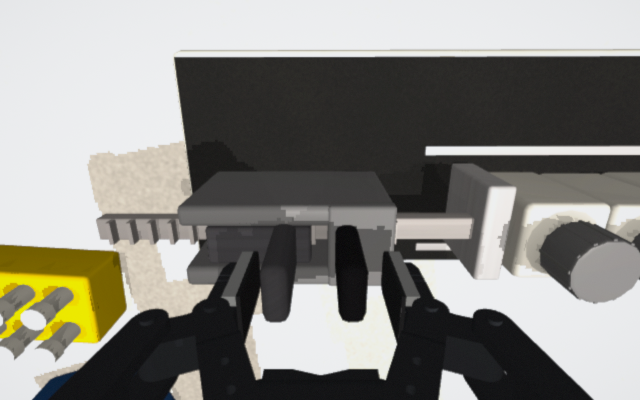

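View pics/y39_scene.png

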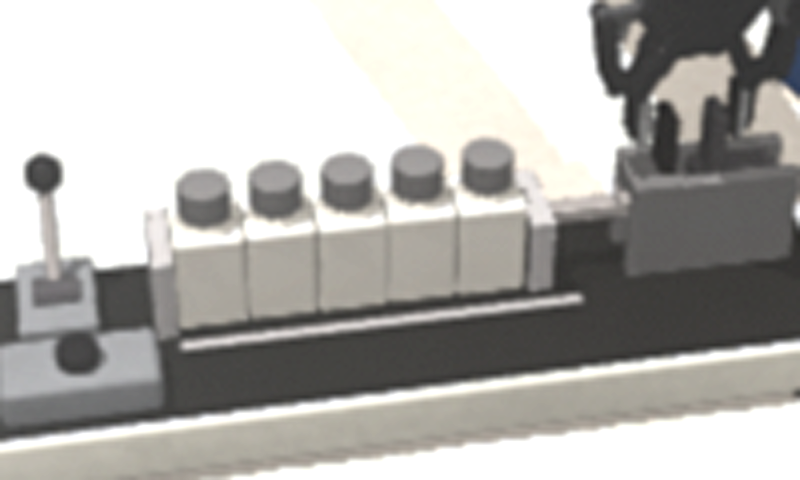

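View pics/y39_side.png

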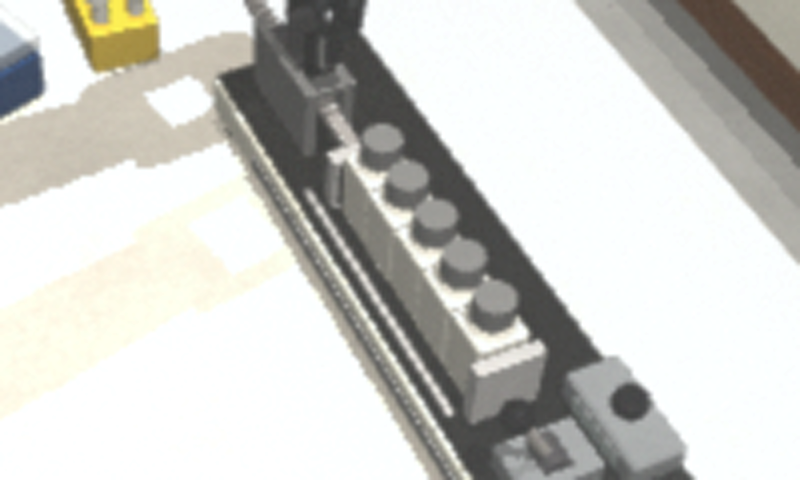

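Request:
{"fn": "send_rows", "kwargs": {
  "deltas": [5.2,0,0,0,0,0,0,4.6,0,0,0,0,0,0,4.2,0,0.1,0,0,0,0,3.9,0,0.1,0,0,0,0,3.6,0,0.1,0,0,0,0,2.6,0,0,0,0,0,0,2.6,0,0,0,0,0,0,2.6,0,0,0,0,0,0,2.6,0,0,0,0,0,0,2.6,0,0,0,0,0,0]
}}

```text
t: 48.02
ee_pos: [609.6, 203.4, 114.9]
tool_rot: [3.141, -0.0, 0.023]
force: [-3.9, -1.7, 6.9]
grip_width: 0.375
```

Request:
{"fn": "send_rows", "kwargs": {
  "deltas": [2.0,0,0,0,0,0,0,2.0,0,0,0,0,0,0,2.0,0,0,0,0,0,0]
}}

```text
t: 48.27
ee_pos: [609.6, 203.2, 115.0]
tool_rot: [3.141, -0.0, 0.022]
force: [-3.6, -2.6, 6.6]
grip_width: 0.373
```

```bash
python3 snap.py w40; python3 - <<'E'
import cv2
cv2.imwrite("pics/j3940.png",cv2.convertScaleAbs(cv2.resize(__import__('numpy').vstack([cv2.imread(f"pics/w{n}.png")[160:290,380:560] for n in(38,39,40)]),None,fx=2,fy=1.5),alpha=1))
E
```

```text
48.2667 [609.6 203.2 115. ] [ 3.1408e+00 -3.0000e-04  2.2400e-02] [-3.6 -2.6  6.6] 0.3734984284143501
```

View pics/j3940.png

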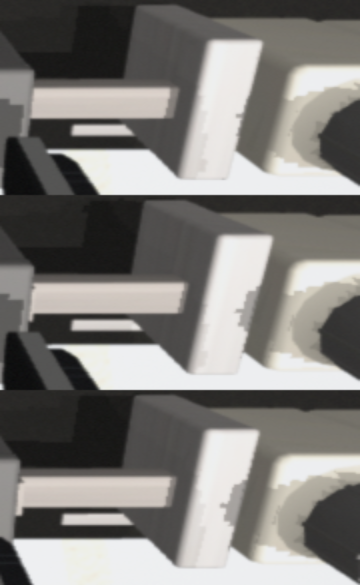

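Request:
{"fn": "send_rows", "kwargs": {
  "deltas": [3.2,0,-0.1,0,0,0,0,3.8,0,-0.1,0,0,0,0,4.4,0,-0.1,0,0,0,0,5.0,0,0,0,0,0,0,5.8,0,0,0,0,0,0,5.8,0,0,0,0,0,0,5.8,0,0,0,0,0,0]
}}

```text
t: 48.9
ee_pos: [609.2, 206.7, 113.2]
tool_rot: [3.141, 0.001, 0.023]
force: [1.5, 0.6, 0.0]
grip_width: 0.677
```

```bash
python3 snap.py w41; python3 - <<'E'
from h import *
import pickle
def en(a): return cv2.convertScaleAbs(np.clip(np.power(a/255.,.45)*255,0,255).astype(np.uint8))
t=[]
for n in("w30","w31"):
    c=pickle.load(open(n+".pkl","rb"));t.append(en(ortho(c,107,570,650,90,160,5)))
cv2.imwrite("pics/pad.png",np.hstack(t))
t=[]
for n in("w38","w39","w41"):
    a=cv2.imread(f"pics/{n}.png")[150:290,380:560];t.append(cv2.resize(en(a),None,fx=2.2,fy=2.2,interpolation=cv2.INTER_CUBIC))
cv2.imwrite("pics/pad2.png",np.hstack(t)[:, :800] if 0 else np.vstack(t)[:,:])
E
python3 -c "
import cv2;a=cv2.imread('pics/pad2.png');cv2.imwrite('pics/pad2.png',cv2.resize(a,(260,600)) if 0 else a[:600]);print(a.shape)"
```

```text
48.9 [609.2 206.7 113.2] [3.141e+00 6.000e-04 2.280e-02] [1.5 0.6 0. ] 0.6774520419553303
(924, 396, 3)
```

View pics/pad.png

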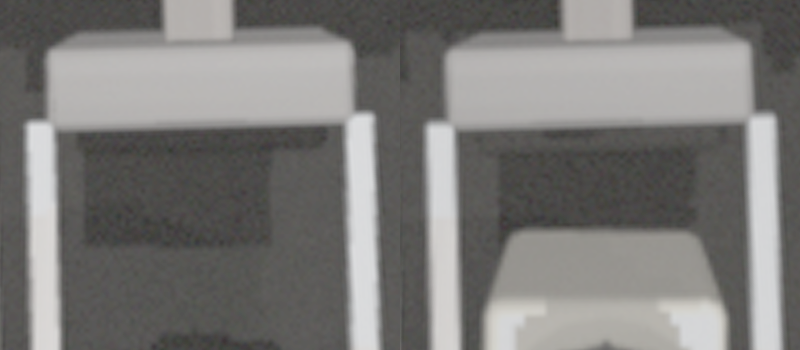

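View pics/pad2.png

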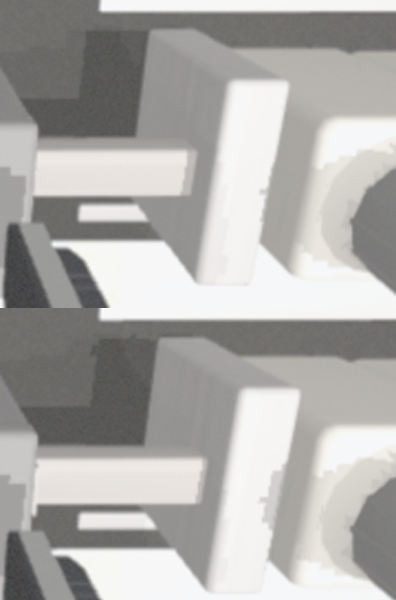

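```bash
python3 - <<'E'
from h import *
import pickle
# metric ortho at z=115 (jaw top) & z=125 (bottle top)
C={n:pickle.load(open(n+".pkl","rb")) for n in("w37","w38","w39","w40","w41")}
t=[]
for n in C:
    t.append(np.vstack([ortho(C[n],115,600,625,60,140,8)[:, :150],ortho(C[n],125,600,625,60,140,8)[:,:150]]) if 0 else ortho(C[n],115,595,614,75,140,8))
a=np.hstack(t);cv2.imwrite("pics/jm.png",a);print(a.shape)
g=[cv2.cvtColor(ortho(C[n],115,597,614,70,140,8),cv2.COLOR_BGR2GRAY).astype(np.float32) for n in C]
b=[cv2.cvtColor(ortho(C[n],125,597,614,60,110,8),cv2.COLOR_BGR2GRAY).astype(np.float32) for n in C]
cv2.imwrite("pics/jb.png",np.hstack(b))
E
```

```text
(520, 760, 3)[ WARN:0@0.837] global loadsave.cpp:1063 imwrite_ Unsupported depth image for selected encoder is fallbacked to CV_8U.
```

View pics/jm.png

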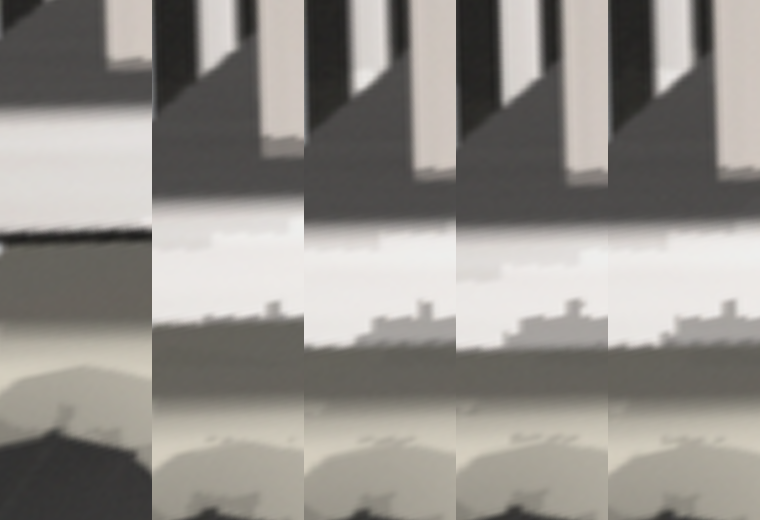

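View pics/jb.png

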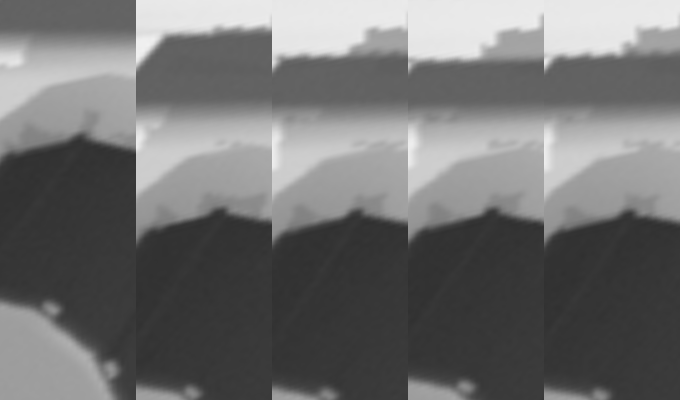

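Request:
{"fn": "send_rows", "kwargs": {
  "deltas": [6.5,0,0,-0.5,0,0,0,7,0,0,-1.5,0,0,0,7,0,0,-2.5,0,0,0,7,0,0,-3,0,0,0,7,0,0,-3,0,0,0,7,-2,3,0,0,0,0,7,-2,3.5,0,0,0,0,7,-2,3.5,0,0,0,0,5,-2,3.5,0,0,0,0,3,-2,3.5,0,0,0,0,0,-1,3.5,0,0,0,0,0,0,3.5,0,0,0,0]
}}

```text
t: 49.95
ee_pos: [503.5, -36.8, 220.7]
tool_rot: [3.141, -0.003, 0.023]
force: [1.3, 0.1, -0.3]
grip_width: 0.255
```

```bash
python3 snap.py w42; python3 - <<'E'
from h import *
for n in("scene","side"):
    c=cams.camera(n);u,v=proj(c,[610,-60,100])
    u,v=int(u),int(v);a=c["pixels"][max(v-60,0):v+60,u-80:u+110,::-1]
    cv2.imwrite(f"pics/y42_{n}.png",cv2.convertScaleAbs(cv2.resize(np.ascontiguousarray(a),None,fx=4,fy=4,interpolation=cv2.INTER_CUBIC),alpha=1.3))
    print(n,u-80,v-60)
E
```

```text
49.95 [503.5 -36.8 220.7] [ 3.1408e+00 -2.6000e-03  2.3200e-02] [ 1.3  0.1 -0.3] 0.2547545405159344
scene 215 171
side 286 147
```

View pics/w42.png

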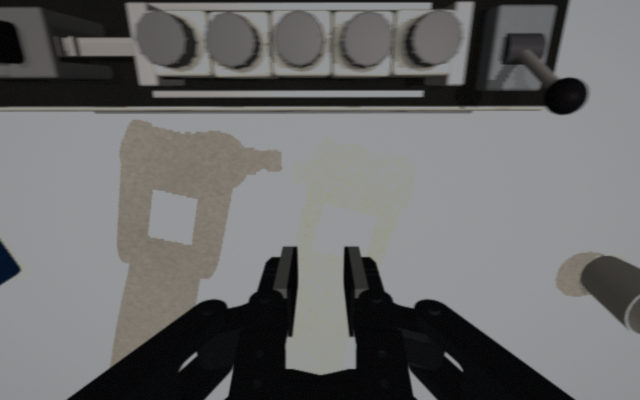

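View pics/y42_scene.png

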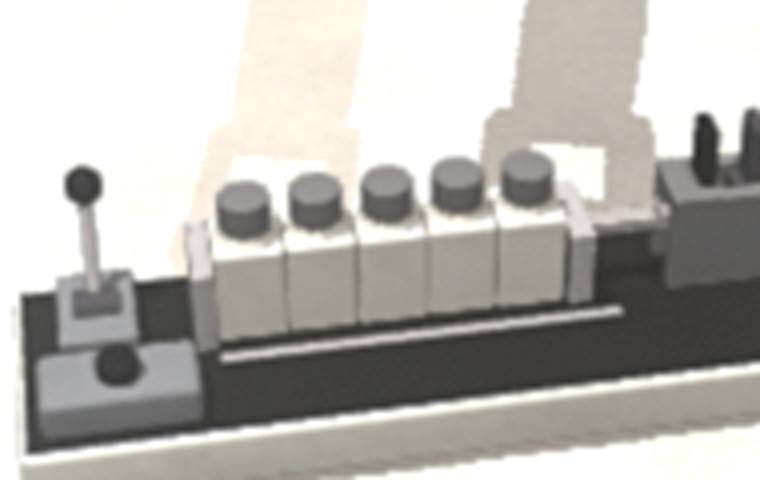

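View pics/y42_side.png

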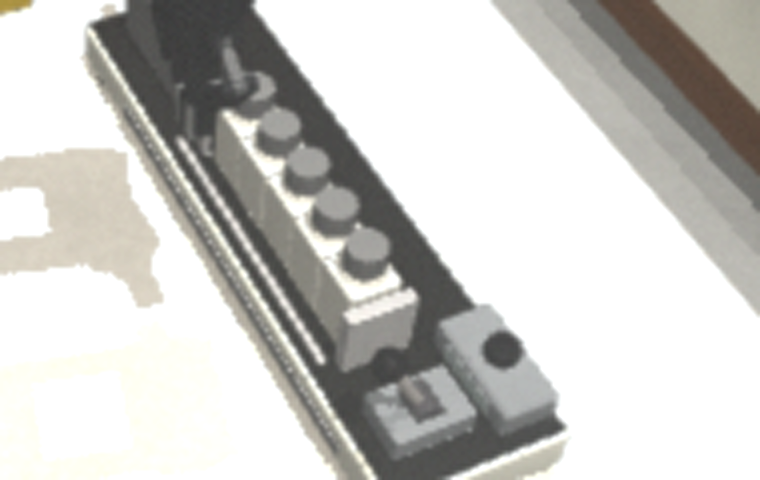

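```bash
python3 capfind.py w42 565 95 147; python3 - <<'E'
from h import *
import pickle
c=pickle.load(open("w42.pkl","rb"));S=cams.camera("scene")
print(tri([ray(c,565,95),ray(S,215+83/4,171+186/4)]))
d=pickle.load(open("w4.pkl","rb"));print(tri([ray(c,565,95),ray(d,433,147)]), r.observe()["ee_pos"])
E
```

```text
world [ 582.4 -213.1  147. ] tool [ 74.5 178.   74.1]
(array([ 583.23307057, -211.46266797,  145.47862338]), [np.float64(2.372522353017897), np.float64(2.3725223530178603)])
(array([ 581.92907277, -210.92656681,  149.35683065]), [np.float64(0.6297013370588057), np.float64(0.6297013370589336)]) [505.13578417 -36.15050318 220.13072351]
```

Request:
{"fn": "send_rows", "kwargs": {
  "deltas": [0,0.52,3.51,0,0,0,0,0,0.52,3.51,0,0,0,0,0,0.52,3.51,0,0,0,0,0,0.52,3.51,0,0,0,0,0,0.52,3.51,0,0,0,0,0,0,0,2,0,0,0,0,0,0,3,0,0,0,0,0,0,3,0,0,0,0,0,0,2.5,0,0,0,0,0,0,1.5,0,0,0,0,0,0,0,0,0,0,0,0,0,0,0,0,0]
}}

```text
t: 51.15
ee_pos: [535.1, -208.9, 98.2]
tool_rot: [-3.141, 0.001, 0.025]
force: [0.2, 0.4, 0.1]
grip_width: -0.003
```

```bash
python3 snap.py w43; python3 - <<'E'
from h import *
for n in("scene","side"):
    c=cams.camera(n);u,v=proj(c,[590,-200,130])
    u,v=int(u),int(v);a=c["pixels"][max(v-60,0):v+50,u-60:u+70,::-1]
    cv2.imwrite(f"pics/y43_{n}.png",cv2.convertScaleAbs(cv2.resize(np.ascontiguousarray(a),None,fx=4,fy=4,interpolation=cv2.INTER_CUBIC),alpha=1.3))
E
```

```text
51.15 [ 535.1 -208.9   98.2] [-3.1406e+00  1.3000e-03  2.4700e-02] [0.2 0.4 0.1] -0.003446450874272093
```

View pics/w43.png

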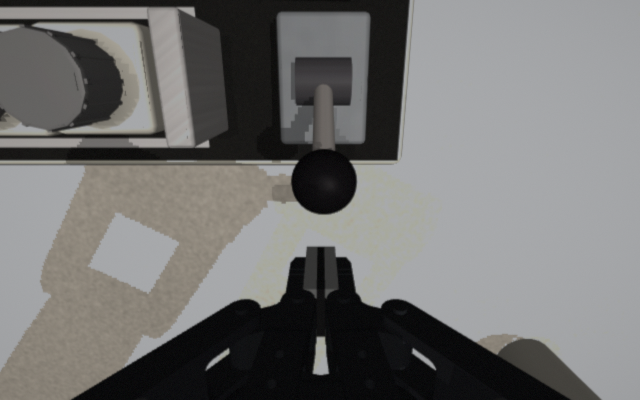

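View pics/y43_scene.png

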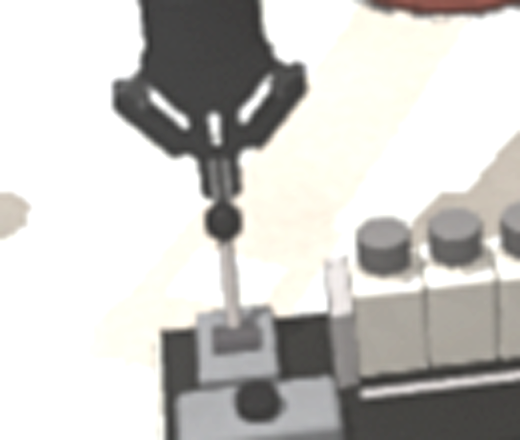

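View pics/y43_side.png

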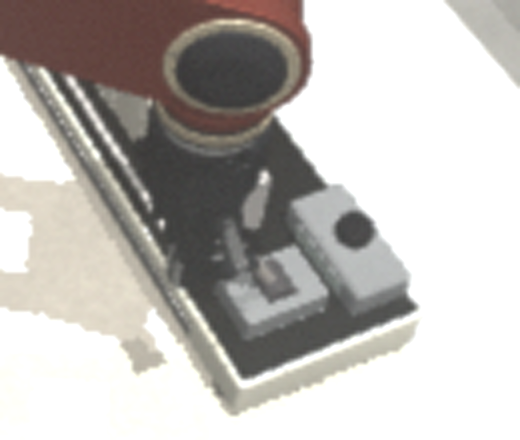

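```bash
python3 - <<'E'
from h import *
c=cams.camera("scene");u,v=proj(c,[590,-200,130]);u,v=int(u)-60,int(v)-60
o,d=ray(c,u+220/4,v+195/4);t=(546-o[0])/d[0];print(o+d*t)
w,s=wrist();print(s["ee_pos"]);
# finger tip in wrist: width of shut pad pair top
E
```

```text
[ 546.         -211.24069862  138.21912328]
[ 536.4102528  -210.66393063  101.02858415]
```

Request:
{"fn": "send_rows", "kwargs": {
  "deltas": [0,0,0,1.0,0,0,0,0,1.2,0,0,0,0,0,0,1.2,0,0,0,0,0,0,1.2,0,0,0,0,0,0,1,0,0,0,0,0,0,1,0,0,0,0,0,0,1,0,0,0,0,0,0,0.8,0,0,0,0,0,0,0.5,0,0,0,0,0,0,0,0,0,0,0,0]
}}

```text
t: 52.23
ee_pos: [614.7, -208.5, 88.4]
tool_rot: [-3.142, -0.0, 0.023]
force: [0.2, -1.1, 0.1]
grip_width: 0.0
```

```bash
python3 snap.py w44
```

```text
52.2333 [ 614.7 -208.5   88.4] [-3.1415e+00 -3.0000e-04  2.3200e-02] [ 0.2 -1.1  0.1] 0.0001652097612216977
```

View pics/w44.png

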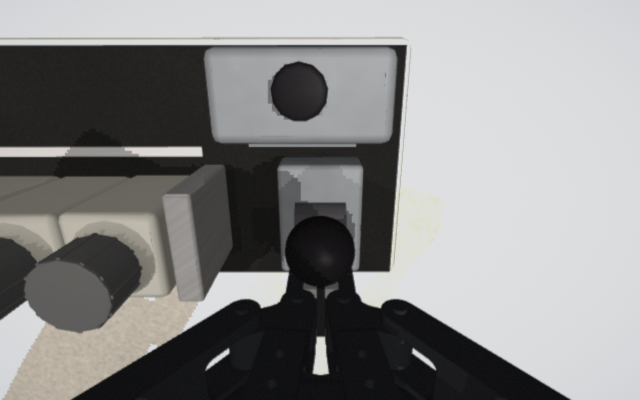

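Request:
{"fn": "send_rows", "kwargs": {
  "deltas": [0,0.6,0,0,0,0,0,0,0.5,0,0,0,0,0,0,0.4,0,0,0,0,0,0,0,0,0,0,0,0,0,0,0,0,0,0,0]
}}

```text
t: 52.7
ee_pos: [628.2, -208.2, 88.3]
tool_rot: [-3.141, 0.002, 0.023]
force: [-3.8, -0.6, 0.6]
grip_width: -0.001
```

```bash
python3 snap.py w45; python3 capfind.py w44 320 250 155
```

```text
52.7 [ 628.2 -208.2   88.3] [-3.1413e+00  1.7000e-03  2.2800e-02] [-3.8 -0.6  0.6] -0.0007925684789345721
world [ 639.5 -209.2  155. ] tool [ 24.8   1.3 -66.6]
```

View pics/w45.png

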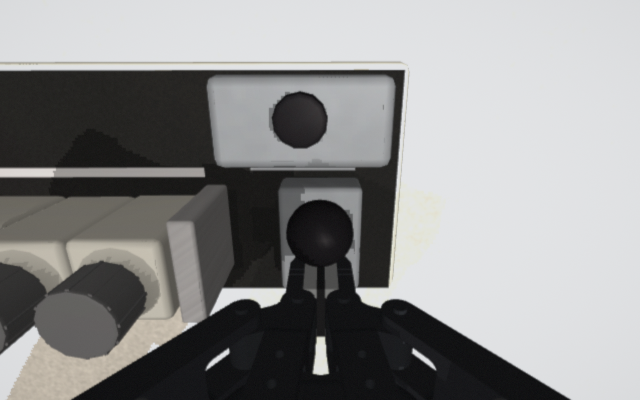

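```bash
python3 capfind.py w45 320 233 148
```

```text
world [ 656.8 -208.9  148. ] tool [ 28.5   1.3 -59.8]
```

Request:
{"fn": "send_rows", "kwargs": {
  "deltas": [0,0.3,0,0,0,0,0,0,0,0,0,0,0,0]
}}

```text
t: 52.92
ee_pos: [628.6, -208.2, 88.0]
tool_rot: [-3.141, 0.008, 0.023]
force: [-11.5, 0.5, 4.5]
grip_width: -0.0
```

Request:
{"fn": "send_rows", "kwargs": {
  "deltas": [0,-0.6,0,0,0,0,0,0,-2,0,0,0,0,0,0,-3,0,0,0,0,0,0,-3,0,-1,0,0,0,0,-3,0,-3,0,0,0,0,-3,0,-3,0,0,0,0,-3,0,-3,0,0,0,0,0,0,-2,0,0,0,0,0,0,0,0,0,0,0,0,0,0,0,0,0]
}}

```text
t: 53.75
ee_pos: [458.9, -212.9, 209.3]
tool_rot: [3.138, -0.006, 0.022]
force: [-1.2, 0.1, -0.9]
grip_width: -0.002
```

```bash
python3 snap.py w46; python3 - <<'E'
from h import *
for n in("scene","side"):
    c=cams.camera(n);u,v=proj(c,[610,0,100])
    u,v=int(u),int(v);a=c["pixels"][max(v-80,0):v+90,u-130:u+130,::-1]
    cv2.imwrite(f"pics/y46_{n}.png",cv2.convertScaleAbs(cv2.resize(np.ascontiguousarray(a),None,fx=3,fy=3,interpolation=cv2.INTER_CUBIC),alpha=1.3))
    print(n,u-130,v-80)
E
```

```text
53.75 [ 458.9 -212.9  209.3] [ 3.1385 -0.0059  0.0224] [-1.2  0.1 -0.9] -0.0024082166317705065
scene 188 149
side 227 114
```

View pics/w46.png

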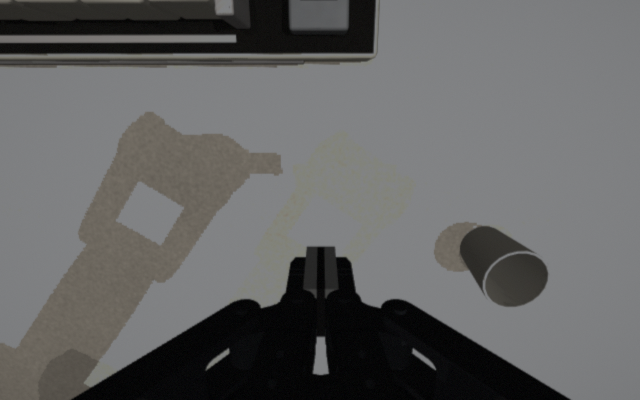

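View pics/y46_scene.png

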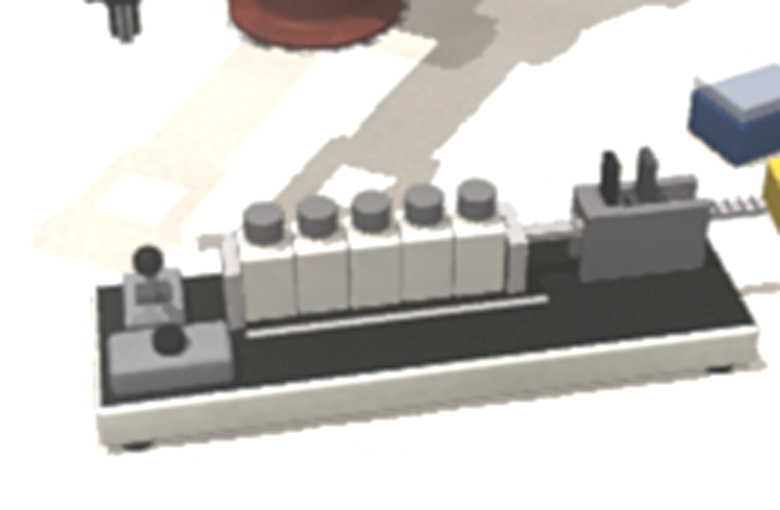

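View pics/y46_side.png

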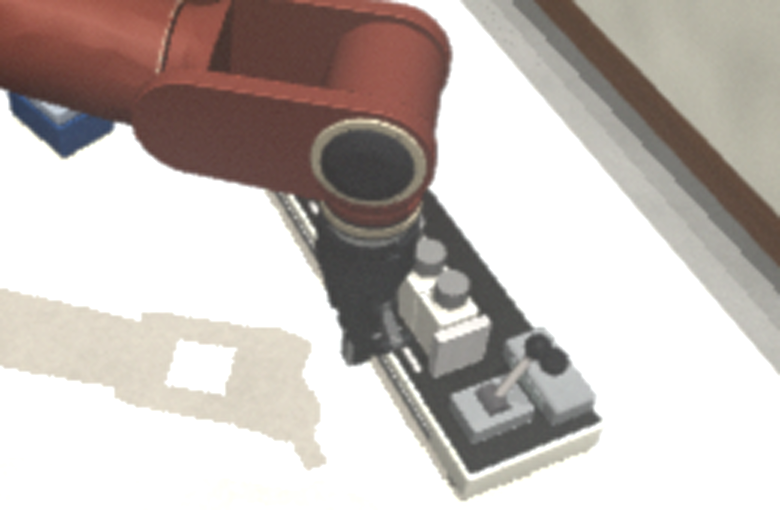

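```bash
python3 - <<'E'
from h import *
S=cams.camera("scene");D=cams.camera("side")
print(tri([ray(S,188+148/3-.3,149+261/3-.3),ray(D,227+538/3-.3,114+346/3-.3)]))
s=lambda p:(188+p[0]/3-.3,149+p[1]/3-.3)
for p in[(265,212),(318,206),(372,200),(424,194),(477,188)]: print(onz(S,*s(p),155).round(1))
E
```

```text
(array([ 657.41520647, -207.1859878 ,  143.76979238]), [np.float64(1.4129725911802649), np.float64(1.412972591180297)])
[ 622.2 -109.6  155. ]
[620.7 -64.9 155. ]
[619.4 -18.9 155. ]
[617.8  26.  155. ]
[616.2  72.2 155. ]
```

Request:
{"fn": "send_rows", "kwargs": {
  "deltas": [0,0,0,0,0,0,0,0,0,0,0,0,0,0,0,0,0,0,0,0,0,0,0,0,0,0,0,0]
}}

```text
t: 54.33
ee_pos: [457.5, -212.1, 206.6]
tool_rot: [-3.141, 0.0, 0.023]
force: [0.4, 0.1, 0.2]
grip_width: 0.004
```

```bash
python3 -c "
from rig import r
print(r.job_done())"
```

```text
the job is handed in; nothing more can be done
None
```

I stood all five bottles in one row against the end stop, clamped it with five trigger squeezes, swung the power lever fully over, and handed the job in at about 54 s. The hand-in gave no verdict.

**Setbacks on the way:**
- The third bottle was knocked aside just after I placed it, so I regripped it and put it back.
- The real fingertips sat about 37 mm behind the stated TCP. My first grasp therefore caught the cap instead of the body, and I adjusted the heights from then on.
- Two further slips, neither with lasting effect: my first carry fell about 10 mm short because I asked for too much per row, and one move call was refused for a missing number.

**Last checks:**
- **Row:** the bottles look upright, square and touching. In the scene camera the caps are about 45.5 mm apart, where touching bottles should give 46. Their x reads about 5 mm higher than in the wrist camera, an offset I had seen in that camera before.
- **Clamp:** the last two squeezes stopped short at the same place (about 32 mm). During the fourth squeeze the jaw advanced 3.1 mm while the bottle did not move, and it did not go back on release. I take that as at least 3 mm of pad squeeze, but this is inferred from pictures, not read from the joint.
- **Power lever:** the ball is at x = 657 mm, which corresponds to about 1.0 rad, and the pushing force rose sharply at the end of its travel.
- **Robot and bystanders:** the arm was clear of everything with no force on it. The last pictures showed the cup and tip box standing undisturbed; I did not measure the bystanders, and the tube rack was only partly in view.

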